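Hook a relay module onto the console rail and snap its foot home

ROBOT

A 6-joint arm with a two-finger parallel gripper is mounted at the origin on the work surface. World frame = base frame: x ahead of the robot, y to its left, z up, the work surface at z = 0. Lengths are in m, angles in rad, forces in N, time in s.
With the tool pointing down it reaches from about 0.35 to 0.975 m from the base axis. Payload 4.9 kg.
Tool frame: the origin (TCP) lies midway between the tips of the shut fingers; the grasp point (between the pads) lies 19 mm behind it; z points along the fingers, y is the direction in which the jaws open and shut (so a half turn about z gives the same grasp; the last joint's range is limited). The gripper opens to 85 mm and grips with 20 to 120 N. Pads are 22 mm wide; open, the fingers measure 114 mm over their backs; the gripper's body (76 mm by 85 mm) begins 54 mm behind the grasp point. The pads swing forward as they close: fully open they stand 13 mm farther back than shut.
Start: joints at [-1.386, 0.053, 1.613, -0, 1.476, -0.119], TCP at [0.187, -0.596, 0.231] pointing down, gripper open.
Joint ranges: [-3.01, 3.01], [-1.01, 2.22], [0.06, 2.58], [-1.02, 4.17], [0.09, 2.62], [-3.14, 3.14]. Speed limits (rad/s): [2.57, 2.57, 3.14, 3.14, 3.14, 3.14].

INTERFACE

Orientations are given as a rotation vector (axis times angle).
In Python, from station import ctrl gives the robot as it stands.
- The arm moves only by the tool drive_tool, never from a script. Its argument "moves" is one flat list of numbers, 7 for each row, row after row: the turn, a rotation vector about the world's x, y, z in degrees, then the shift along the world's x, y, z in m, then the closure, from 0 (fully open) to 1 (shut). A call has exactly 5 rows; each row shifts and turns the commanded pose from where the row before left it; what a row does not reach is not made up. A row lasts 1/8 s, in which the tool goes at most 62.5 mm and 10.7 degrees, less where a joint would pass 70% of its speed; a pose out of reach is approached as far as the arm can. A call is refused whole if a number of a shift passes 0.0625 or a number of a turn 10.7, either way. A call with a gripper value outside its range is refused whole. The fingers move at their own pace and stop on an object; "newtons" is the grip in N (left out, the last holds). Time passes only in rows, so rows that do not move let the fingers close, or fill a call up. It gives the time, the measured TCP pose, the force and the opening at its end, in the units of the state.
- ctrl.get_obs(): the state, without advancing time (a new reading comes with each control period).
- ctrl.get_image(name): name is "scene" or "top" or "wrist"; returns the picture (384x512x3 uint8, red, green, blue); there is no depth.
- ctrl.get_calibration(name): a dict with "fx", "fy", "cx", "cy" (pixels), "rvec" (rotation vector, rad) and "tvec" (3), from world to camera coordinates, as OpenCV has them; the wrist camera has in their place "T_tool_cam" (4x4, takes a point from camera to tool coordinates, whose origin is the TCP and whose axes are the flange's). Camera axes: x right, y down, z forward; pixel columns grow to the right and rows downward; lengths in m; the calibration is good to about 2 mm. A picture is of the moment at which its call begins: read the wrist's pose just before it. get_calibration takes no time and is no camera call.
- ctrl.finish_job(): hands the job in, once; it reports no verdict.
The state is a dict: "t": time; "q": joint angles; "dq": joint speeds; "effort": joint torques, N m; "tool_pos": TCP position; "tool_rot": TCP orientation; "contact_force": force on the tool from outside, world axes, zero at the start; "wrist_torque": the same for the moment, N m; "opening": finger opening in m.
Only numpy, scipy, OpenCV 4.12 (cv2) and the standard library are available. Lean on these libraries where they do the work, as an engineer would, in place of code of your own. Each camera call takes 0.05 s, during which the arm holds its last target.

TASK

Mount the loose grey relay module on the console's sloping rail, in the free space between the black power supply and the row of terminals: with its foot raised, hook its fixed lip under the rail's upper edge, then tilt it down until its sprung foot snaps under the lower edge and it sits flat on the rail. Do it gently, feeling for the rail, which is clamped in a slightly different place on its brackets each time, and never forcing the module against the rail, then let go; leave everything else on the bench where it is.

Things in the scene. Friction and masses are not known exactly. Their poses are not given: they have to be found in the camera images.
- module_mid (a point): Centre of the loose grey relay module, 90 (its x) x 36 (y) x 66 high (z), 130-220 g, upright on the bench left or right of the console. Raised middle (x -22.5 to 22.5) tops at 66; low shoulders at both ends top at 44. Flat side faces 36 apart, 11 above the underside up to the tops: grip there. Hook at its +x end; sprung foot at -x, facing the robot, yaw up to 0.45 rad either way.
- module: The same module: origin at the centre of its underside, 33 below module_mid, same axes. Under it the rail's channel runs along y: ceiling at z = 11, from x = -18.8 to 18. Jaw at x = 18 to 23 reaches down to z = 0, beyond it the underside is at z = 11: the foot can be raised 33 degrees without touching the panel; about 30 is good for hooking.
- lip_edge (a point): Inner top edge of the module's fixed lip, mid-width, at x = 13.5, z = 6 of the module (axes alike). The lip reaches in from the jaw at x = 18, 3 thick at its edge, so the slot for the rail's upper flange is 5 high and 4.5 deep.
- foot (a joint): How far the black sprung foot is pushed in (m): 0 = out, 0.006 = fully in, towards the module's -x; spring 2.1 N plus 0.7 N/mm. Its nose, 12 wide, reaches to x = -15 of the module, top at z = 7.4; its lower side is a ramp, 4.3 along x by 6.4 in z, that rides over the rail's lower edge with the foot raised about 0.3 rad: about 5 to 15 N down on the foot shoulder snaps it, and it springs out again.
- panel: Sloping panel of the console, 340 (its y) x 220 (its x), rising away from the robot at 25 degrees. Origin on its surface; x up the slope, y along the rail, z square out of the panel. A wiring duct at x = 85 to 112, 31 high; a brass bar at x = -98 to -84, 10 high. The rail runs along y above this origin, on slotted brackets; where exactly it is clamped must be found by touch (see console).
- console: Wedge-shaped console carrying panel and rail, 25 high near the robot, 118 at the back; origin on the bench below the panel's. Steel top-hat rail: 320 long, 35 wide, flanges 2.3 thick, the outer 7.5 of each side free below. In panel axes its centre line is clamped anywhere from x = -6 to 6 and its flange tops from z = 28 to 38, not measured. Home, the module's ceiling lies on the flanges.
- supply (a joint): Where on the rail the black power supply (54 wide, same outline as the module) is clamped: its inner face, looking to -y, is at y = 0.083 + this value in the panel's axes (m).
- terminals (a joint): Where on the rail the row of low grey terminals with its black end clamp (tops about 68 above the panel) is clamped: its inner face, looking to +y, is at y = -0.094 + this value in the panel's axes (m). The free space between supply and terminals is 142 to 212 mm wide.
- filter_mid (a point): Bystander: aluminium filter block 84 x 48 x 34, standing on the other side of the console from the module; its centre, 17 above the bench.
- column_mid (a point): Bystander: steel column, 25 diameter, lying in a white cradle 120 long; this point on its axis, 27 above the bench.
- screwdriver_grip (a point): Bystander: black-handled screwdriver, 180 long, lying on the bench in front of the console; middle of its handle.
- tube_rack_mid (a point): Bystander: rack of glass tubes, 124 x 102 x 160; its centre, 80 above the bench.
- solvent: Bystander: brown glass solvent bottle, 86 diameter, 200 high; origin at the centre of its underside.
- beaker: Bystander: glass beaker, 70 diameter, 90 high; origin at the centre of its underside.
- end_clamp_mid (a point): Bystander: small black end clamp, 9 x 48 x 38, standing in front of the console; its centre, 19 above the bench.
Mind the look-alikes: they are no part of the job. What is shaped like the module but red is not meant.

How it is judged:
By the outcome, as a careful person would: the job done as asked, in the order asked, and still so for the second after the job is handed in, with the robot touching nothing.
It also fails if it takes over 59 s, if anything falls off the work surface, if the arm or the gripper's body presses on something with over 40 N, if the wrist force passes 120 N, or if a joint passes its speed limit or range.

## Working session

There is one attempt and no reset: what is moved stays moved. The work goes in short steps, Python scripts to look and compute and a tool call to move; the robot and the scene stay as the last step left them, time stands still between calls to the robot, and variables do not carry over. Pictures are saved under pics/ and viewed, and the job is handed in when it is done.

Besides the shell and the picture viewer there is one more tool, called as a command line: name --argument value ..., lists and objects as JSON in quotes. drive_tool: Moves the arm, as the interface text tells. Its arguments: {"type":"object","properties":{"moves":{"type":"array","items":{"type":"number"}},"newtons":{"type":"number"}},"required":["moves"]}

```bash
ls; mkdir -p pics; python3 - <<'E'
from station import ctrl
import cv2
print(ctrl.get_obs())
for n in ["scene","top","wrist"]:
    im=ctrl.get_image(n); cv2.imwrite(f"pics/{n}0.png",im[:,:,::-1]); print(n,ctrl.get_calibration(n))
E
```

```text
pics
{'t': 0.0, 'q': array([-1.38601809e+00,  5.33448017e-02,  1.61429947e+00,  2.31230744e-05,
        1.47599322e+00, -1.18991730e-01]), 'dq': array([-0.00079017,  0.00034811,  0.0006725 ,  0.00084036, -0.00016837,
       -0.0003171 ]), 'effort': array([-8.02656723e-05, -3.93676364e+01, -3.70176995e+01, -1.60626013e-05,
        6.99044263e-03, -1.18044727e-05]), 'tool_pos': array([ 0.1868461 , -0.59576472,  0.23006722]), 'tool_rot': array([-3.10340506e+00, -4.75015495e-01,  6.94541057e-05]), 'contact_force': array([-0.23342204, -1.14410386,  0.26698966]), 'wrist_torque': array([ 0.04242752,  0.0161262 , -0.05593943]), 'opening': 0.08523880340207456}
scene {'fx': 486.236646715262, 'fy': 486.236646715262, 'cx': 257.1025338143572, 'cy': 194.6888785722475, 'rvec': array([ 1.28259772,  2.00097653, -1.09292632]), 'tvec': array([ 0.16129715, -0.14964593,  2.06557476])}
top {'fx': 495.975387295184, 'fy': 495.975387295184, 'cx': 259.9070779315795, 'cy': 196.3529034234872, 'rvec': array([ 2.1270943 , -2.16965235,  0.11281333]), 'tvec': array([0.03837453, 0.46915143, 1.75513024])}
wrist {'fx': 292.9480902785991, 'fy': 292.9480902785991, 'cx': 259.47739140384067, 'cy': 191.2946681477605, 'T_tool_cam': array([[ 7.14187012e-04, -9.52457488e-01, -3.04670680e-01,
         7.79880891e-02],
       [ 9.99999041e-01,  3.18759425e-04,  1.34762402e-03,
        -1.16570638e-03],
       [-1.18643794e-03, -3.04671350e-01,  9.52456803e-01,
        -1.43292605e-01],
       [ 0.00000000e+00,  0.00000000e+00,  0.00000000e+00,
         1.00000000e+00]])}
```

View pics/scene0.png

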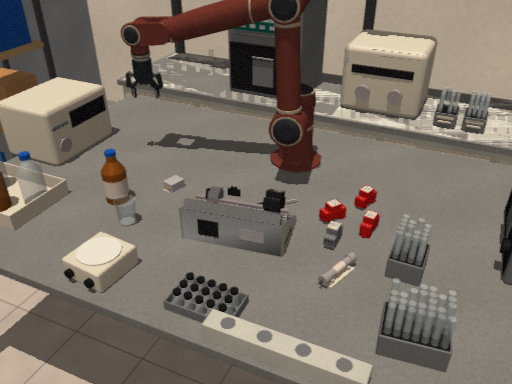

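View pics/top0.png

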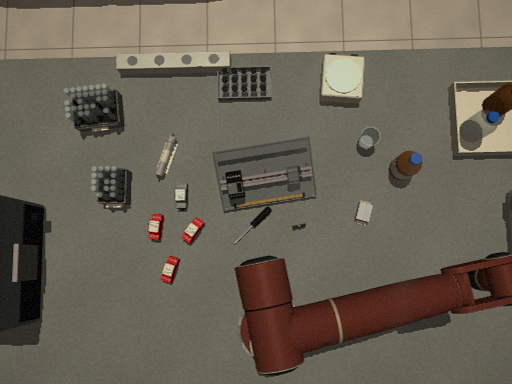

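View pics/wrist0.png

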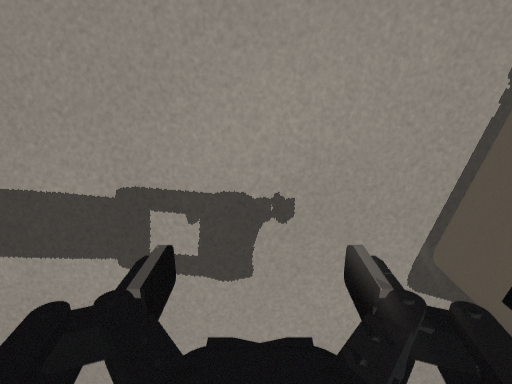

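The top view shows the grey module at about (181,196), left of the console (centre about (265,173)). The red look-alikes are at (156,227), (193,231) and (171,269). I'll zoom in for measurements.

```bash
cat > h.py <<'E'
import numpy as np, cv2
from station import ctrl
from scipy.spatial.transform import Rotation as R
def cam(n,obs=None):
    c=ctrl.get_calibration(n); K=np.array([[c["fx"],0,c["cx"]],[0,c["fy"],c["cy"]],[0,0,1]])
    if "rvec" in c:
        Rm=cv2.Rodrigues(c["rvec"])[0]; t=c["tvec"]
    else:
        T=np.eye(4);T[:3,:3]=R.from_rotvec(obs["tool_rot"]).as_matrix();T[:3,3]=obs["tool_pos"]
        M=np.linalg.inv(T@c["T_tool_cam"]);Rm=M[:3,:3];t=M[:3,3]
    return K,Rm,t
def proj(P,C):
    K,Rm,t=C; p=(np.atleast_2d(P)@Rm.T+t)@K.T; return p[:,:2]/p[:,2:]
def unproj(uv,z,C):
    K,Rm,t=C; uv=np.atleast_2d(uv); d=np.c_[uv,np.ones(len(uv))]@np.linalg.inv(K).T@Rm
    o=-Rm.T@t; return o+d*((z-o[2])/d[:,2])[:,None]
E
python3 - <<'E'
from h import *
im=cv2.imread("pics/top0.png")
a=im[125:225,140:330]; cv2.imwrite("pics/topc.png",cv2.resize(a,None,fx=4.2,fy=4.2,interpolation=cv2.INTER_CUBIC))
im=cv2.imread("pics/scene0.png")
a=im[170:270,170:360]; cv2.imwrite("pics/scenec.png",cv2.resize(a,None,fx=4.2,fy=4.2,interpolation=cv2.INTER_CUBIC))
C=cam("top"); print(unproj([[181,196],[265,173]],0.04,C), unproj([[181,196],[265,173]],0.0,C))
E
```

```text
[[0.47574749 0.31202859 0.04      ]
 [0.55275136 0.00899564 0.04      ]] [[0.48090315 0.31918055 0.        ]
 [0.55965708 0.00926059 0.        ]]
```

View pics/topc.png

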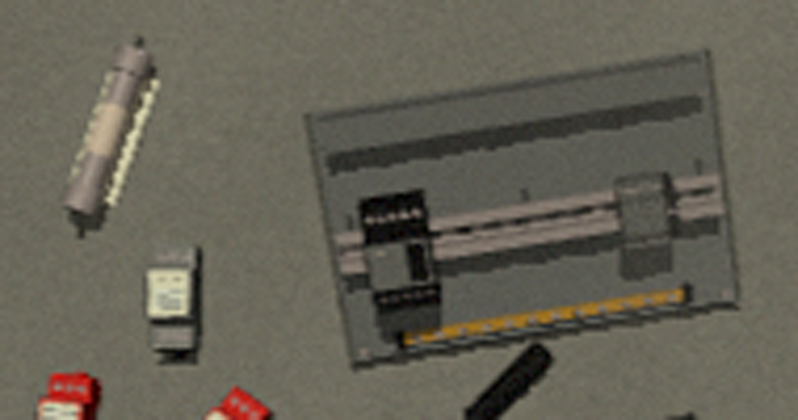

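View pics/scenec.png

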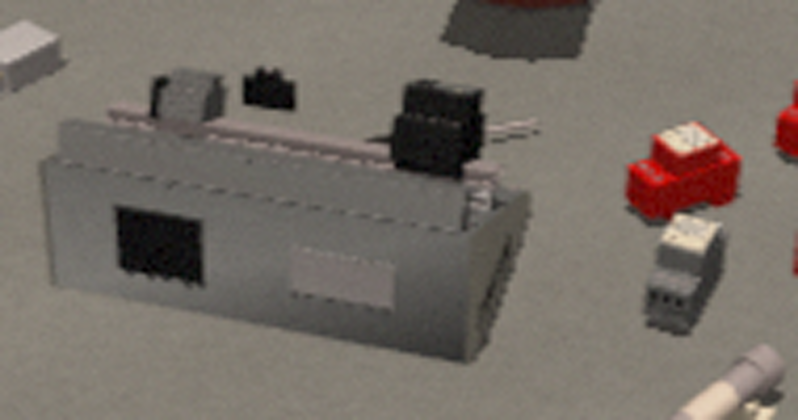

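drive_tool --moves '[0,0,-2,0.02,0.06,0.01,0,0,0,-2,0.02,0.06,0.01,0,0,0,-2,0.02,0.06,0.01,0,0,0,-2,0.02,0.06,0.01,0,0,0,0,0.02,0.06,0.01,0]'

```text
t: 0.78
tool_pos: [0.2847, -0.3016, 0.2801]
tool_rot: [-3.131, -0.256, -0.0]
contact_force: [-0.3, -0.3, -0.1]
opening: 0.0855
```

drive_tool --moves '[0,0,0,0.04,0.06,0.01,0,0,0,0,0.04,0.06,0.01,0,0,0,0,0.04,0.06,0,0,0,0,0,0.04,0.05,0,0,0,0,0,0,0,0,0]'

```text
t: 1.4
tool_pos: [0.4282, -0.0961, 0.2968]
tool_rot: [-3.129, -0.27, 0.001]
contact_force: [-0.8, 0.1, 0.6]
opening: 0.0855
```

```bash
python3 - <<'E'
from h import *
o=ctrl.get_obs(); im=ctrl.get_image("wrist"); cv2.imwrite("pics/w1.png",im[:,:,::-1]); np.savez("w1.npz",**o); print(o["tool_pos"],o["tool_rot"],o["contact_force"],o["t"])
E
```

```text
[ 0.42819555 -0.0960792   0.29682102] [-3.12882426e+00 -2.70057481e-01  1.05084531e-03] [-0.77015282  0.0735184   0.64635526] 1.4
```

View pics/w1.png

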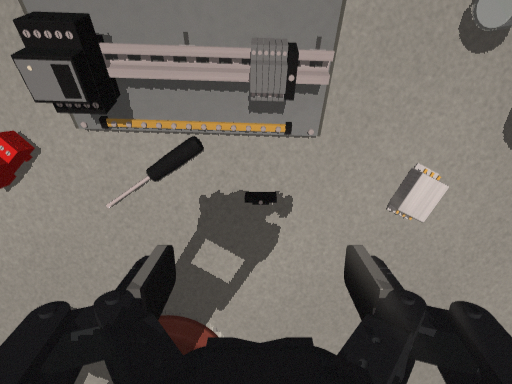

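The wrist view shows the whole rail between the supply (inner edge about u=105) and the terminals (inner edge about u=249). I'll take a second view further forward so I can triangulate.

drive_tool --moves '[0,0,0,0.035,0.03,0,0,0,0,0,0.035,0.03,0,0,0,0,0,0.035,0.03,0,0,0,0,0,0.02,0.01,0,0,0,0,0,0,0,0,0]'

```text
t: 2.08
tool_pos: [0.5521, -0.0008, 0.2966]
tool_rot: [3.131, 0.256, -0.003]
contact_force: [-1.0, -0.3, -0.4]
opening: 0.0855
```

```bash
python3 - <<'E'
from h import *
o=ctrl.get_obs(); im=ctrl.get_image("wrist"); cv2.imwrite("pics/w2.png",im[:,:,::-1]); np.savez("w2.npz",**o); print(o["tool_pos"],o["tool_rot"],o["contact_force"],o["t"])
E
```

```text
[ 0.55213133 -0.00082842  0.29661117] [ 3.13107509e+00  2.55840193e-01 -2.54202062e-03] [-1.02320124 -0.27558612 -0.39041004] 2.075
```

View pics/w2.png

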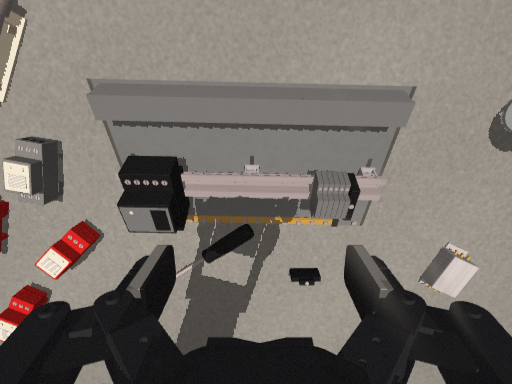

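```bash
python3 - <<'E'
import cv2
def crop(f,x0,x1,y0,y1,s,o):
    im=cv2.imread(f)[y0:y1,x0:x1]; im=cv2.resize(im,None,fx=s,fy=s,interpolation=cv2.INTER_CUBIC)
    for x in range((x0+9)//10*10,x1,10):
        cv2.line(im,((x-x0)*s,0),((x-x0)*s,6 if x%50 else 14),(0,255,255),1)
        if x%50==0: cv2.putText(im,str(x),((x-x0)*s,26),0,.4,(0,255,255),1)
    for y in range((y0+9)//10*10,y1,10):
        cv2.line(im,(0,(y-y0)*s),(14 if y%50==0 else 6,(y-y0)*s),(0,255,255),1)
        if y%50==0: cv2.putText(im,str(y),(16,(y-y0)*s+4),0,.4,(0,255,255),1)
    cv2.imwrite(o,im)
crop("pics/w2.png",80,270,70,240,4,"pics/w2a.png")
crop("pics/w2.png",240,430,70,240,4,"pics/w2b.png")
crop("pics/w1.png",10,200,0,140,4,"pics/w1a.png")
crop("pics/w1.png",170,360,0,140,4,"pics/w1b.png")
E
```

```text
(no output)
```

View pics/w2a.png

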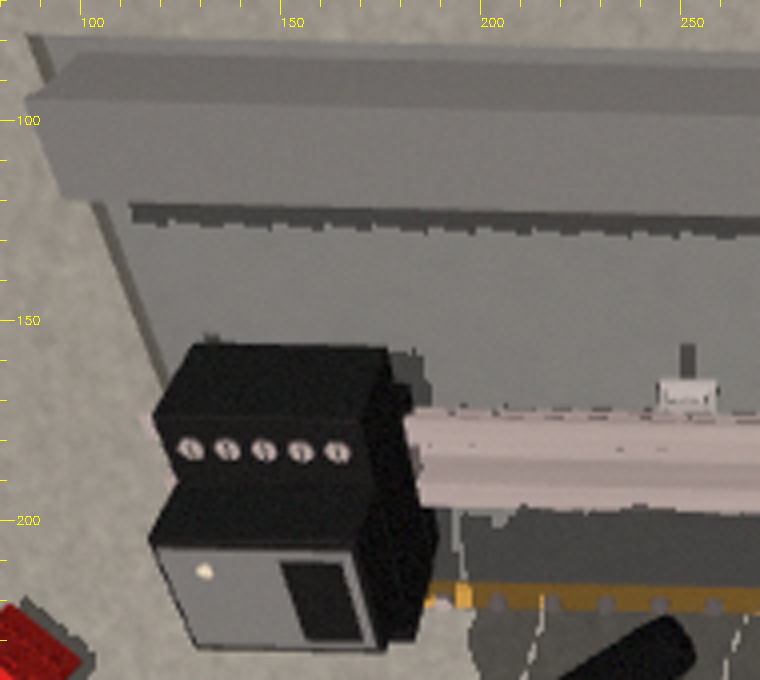

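View pics/w2b.png

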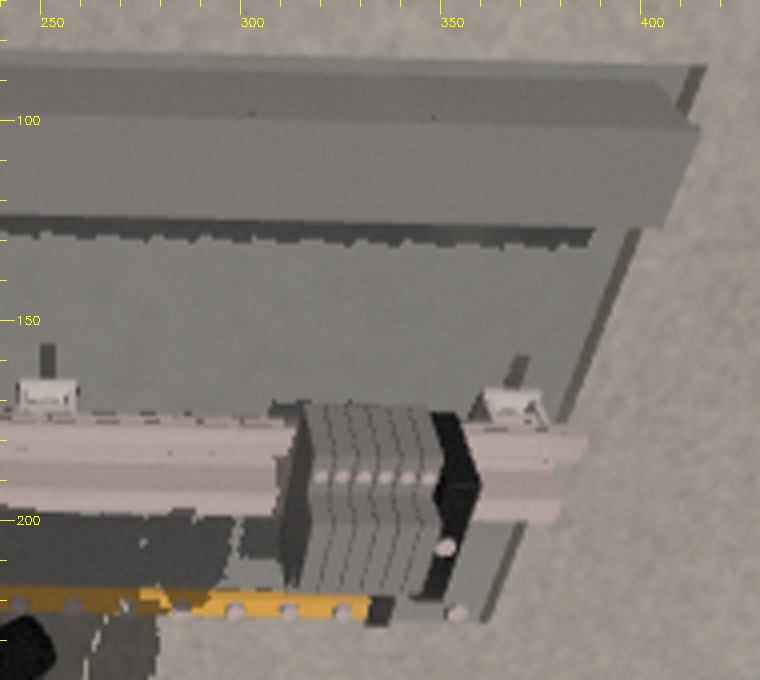

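View pics/w1a.png

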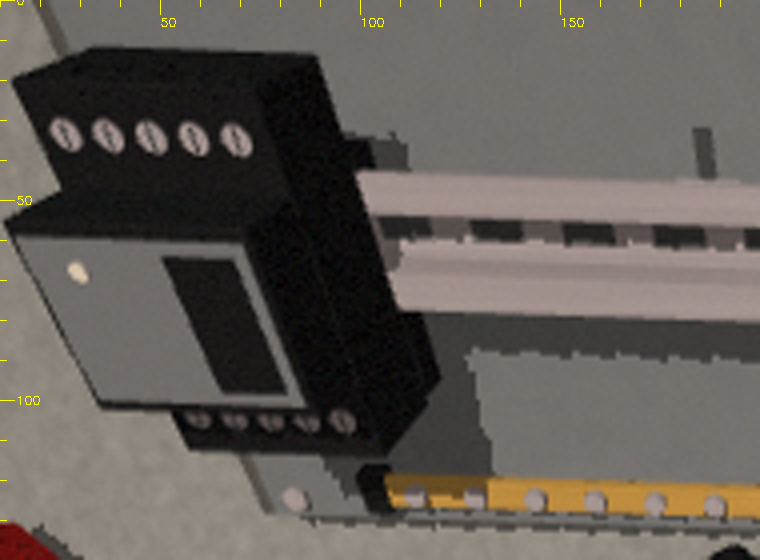

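View pics/w1b.png

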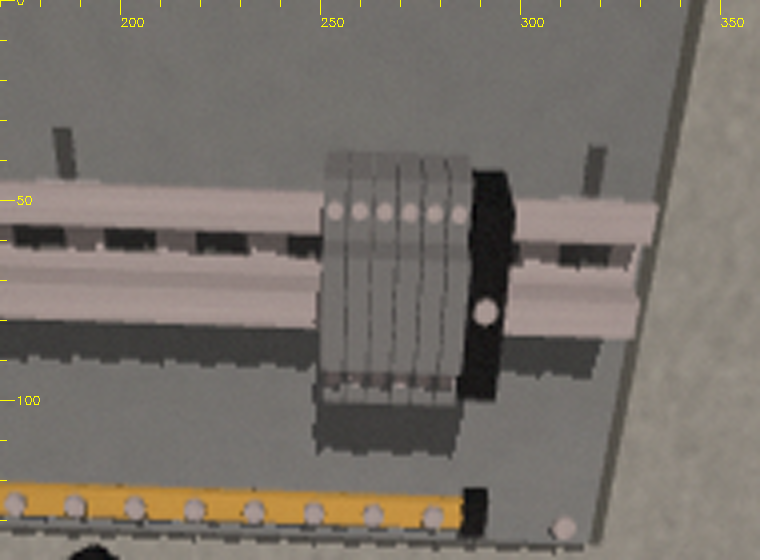

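```bash
cat > fit.py <<'E'
from h import *
from scipy.optimize import least_squares
C1=cam("wrist",np.load("w1.npz"));C2=cam("wrist",np.load("w2.npz"));CT=cam("top")
W=lambda p,P: (np.array([p[0],p[1],.0715])+R.from_euler('zy',[p[2],-np.radians(25)]).apply(P))
# params x,y,yaw,c,h,ys,yt,dd(duct half), per-cam pixel offsets
def line(p,C,x,z,uv,y0=-.15,y1=.15):
    a,b=proj(W(p,np.array([[x,y0,z],[x,y1,z]])),C); d=(b-a)/np.linalg.norm(b-a); n=np.array([-d[1],d[0]])
    return (np.array(uv)-a)@n
def pt(p,C,P,uv): return (proj(W(p,np.array(P)),C)[0]-uv)
def res(p,off=True):
    c,h,ys,yt,dd=p[3:8]; o1=p[8:10];o2=p[10:12]; r=[]
    L=lambda C,x,z,uv,o: r.extend(line(p,C,x,z,np.array(uv)-o))
    Pt=lambda C,P,uv,o,w=1: r.extend(w*pt(p,C,P,np.array(uv)-o))
    L(C1,c+.0175,h,[[99.5,42.5],[135,44.3],[250,47.5],[333,50.8]],o1)
    L(C1,c-.0175,h,[[110,77],[249.5,81.7],[328.7,84.5]],o1)
    L(C2,c+.0175,h-.0023,[[184,172],[300,175.5],[386,178.7]],o2)
    L(C2,c-.0175,h,[[183.8,195.7],[270,198.2],[308.7,199.2],[378.7,200.5]],o2)
    L(C1,-.084,.01,[[107,119.2],[285,124.2]],o1); L(C1,-.098,.01,[[107,127],[285,131.7]],o1)
    for x,l,rr in((.112,[87,94.3],[414.5,102]),(.085,[95,120],[405,127.5])):
        Pt(C2,[x,dd,.031],l,o2);Pt(C2,[x,-dd,.031],rr,o2)
    Pt(C1,[c-.0175,-.16,h],[328.7,84.5],o1);Pt(C1,[c+.0175,-.16,h],[333.7,51],o1)
    Pt(C2,[c-.0175,-.16,h],[378.7,200.5],o2)
    Pt(C1,[c-.0225,ys,h+.055],[86.2,101.2],o1);Pt(C1,[c+.0225,ys,h+.055],[70.7,59.5],o1)
    Pt(C2,[c+.0225,ys,h+.055],[168,207],o2);Pt(C2,[c-.0225,ys,h+.055],[175.7,232],o2)
    Pt(C1,[c-.0175,yt,h],[249.5,81.7],o1);Pt(C2,[c-.0175,yt,h],[308.7,199.2],o2)
    r.extend(p[8:12]/1.5)
    return np.array(r)
if __name__=="__main__":
    p0=np.array([.555,.01,.15,0,.033,.083,-.094,.17,0,0,0,0])
    s=least_squares(res,p0,loss="soft_l1"); print(np.round(s.x,4)); print(np.round(res(s.x),1))
    cov=np.linalg.inv(s.jac.T@s.jac); print("sd",np.round(np.sqrt(np.diag(cov)),4)); np.save("con.npy",s.x)
E
python3 fit.py
```

```text
[ 0.5381  0.0083  0.1572 -0.0024  0.0306  0.0809 -0.0741  0.1574 -0.0182
 -1.393   0.1219 -0.942 ]
[ 1.8  0.8  0.2 -1.2  0.4 -0.2 -0.7  0.1  0.9  0.9 -1.2 -0.2  0.4  2.
 -0.8  0.8  0.5  2.7 -0.7 -0.   0.2 -0.3  1.9 -1.   0.1 -0.1 -0.8 -0.7
 -0.3 -1.4  0.5  2.1  4.2  2.7  0.3 -2.4 -1.5 -4.2 -0.5 -1.5 -0.2 -0.2
  0.2  0.5 -0.  -0.9  0.1 -0.6]
sd [1.5000e-03 1.2000e-03 2.8000e-03 1.4000e-03 2.1000e-03 1.8000e-03
 1.1000e-03 7.0000e-04 1.1349e+00 1.3252e+00 1.0808e+00 1.4803e+00]
```

```bash
python3 - <<'E'
import numpy as np
for f in("w1","w2"):
    o=np.load(f+".npz"); print(np.round(o["dq"],3),np.round(o["q"],4),o["t"])
E
sed -i 's/^    Pt(C1,\[c-.0225.*$//; s/^    Pt(C2,\[c+.0225,ys.*$/    Pt(C2,[c-.0225,ys,h+.055],[175.7,232],o2)/' fit.py
python3 - <<'E'
import re
s=open('fit.py').read()
s=s.replace("def res(p,off=True):","def rotc(C,w):\n    K,Rm,t=C; q=R.from_rotvec(w).as_matrix(); return K,q@Rm,q@t\ndef res(p,off=True):\n    C1=rotc(C1_,p[12:15]);C2=rotc(C2_,p[15:18])")
s=s.replace('C1=cam("wrist",np.load("w1','C1_=cam("wrist",np.load("w1').replace('C2=cam("wrist",np.load("w2','C2_=cam("wrist",np.load("w2')
s=s.replace("r.extend(p[8:12]/1.5)","r.extend(p[8:12]/1.0); r.extend(p[12:18]/.004)").replace(",0,0,0,0])",",*[0]*10])")
open('fit.py','w').write(s)
E
python3 fit.py
```

```text
[-0.088 -0.021  0.017 -0.036  0.014 -0.034] [-3.9110e-01 -4.4300e-01  1.9342e+00  7.0000e-04  1.6515e+00  1.0076e+00] 1.4
[-0.017 -0.034  0.027 -0.006  0.013 -0.003] [-1.3610e-01 -1.5100e-01  1.7017e+00 -4.0000e-04  1.5924e+00  1.2717e+00] 2.075
[ 5.391e-01  7.600e-03  1.538e-01 -3.100e-03  2.880e-02  8.120e-02
 -7.370e-02  1.573e-01  6.120e-02 -2.992e-01 -4.400e-02 -4.560e-02
  1.400e-03 -1.000e-03  1.400e-03 -2.000e-04 -1.400e-03 -6.100e-03]
[ 1.1  0.3  0.4 -0.6 -0.2 -0.2 -0.2  0.2  0.6  0.3 -1.1 -0.4  0.   1.4
 -1.3  1.1  0.   3.  -1.   0.5  0.1 -0.6  1.5 -0.4  0.  -0.3 -0.4 -0.3
  0.2 -0.7  0.   1.4  0.  -1.6  0.2 -0.1 -0.2  0.   0.1 -0.3 -0.  -0.
  0.4 -0.3  0.3 -0.  -0.4 -1.5]
sd [1.300e-03 1.400e-03 5.300e-03 1.500e-03 2.100e-03 1.800e-03 1.100e-03
 8.000e-04 9.286e-01 9.374e-01 9.124e-01 9.214e-01 3.500e-03 3.600e-03
 4.000e-03 3.500e-03 3.500e-03 5.000e-03]
```

```bash
cat > snap.py <<'E'
from h import *
import sys
n=sys.argv[1]; o=ctrl.get_obs(); im=ctrl.get_image("wrist"); cv2.imwrite(f"pics/{n}.png",im[:,:,::-1]); np.savez(n+".npz",**o); print(o["tool_pos"],o["tool_rot"],np.round(o["dq"],3),o["contact_force"],o["t"])
E
python3 snap.py w3
```

```text
[ 0.55157836 -0.00109035  0.29677403] [ 3.13097280e+00  2.55033173e-01 -2.43626171e-03] [-0.009 -0.025  0.016  0.     0.001  0.001] [-0.06112772 -1.17981789 -0.01857582] 2.125
```

drive_tool --moves '[0,0,0,-0.04,0,-0.02,0,0,0,0,-0.04,0,-0.02,0,0,0,0,-0.04,0,-0.01,0,0,0,0,-0.01,0,0,0,0,0,0,0,0,0,0]'

```text
t: 2.8
tool_pos: [0.4219, -0.0004, 0.2481]
tool_rot: [3.131, 0.255, 0.004]
contact_force: [0.2, -0.1, 0.3]
opening: 0.0858
```

```bash
python3 snap.py w4a; python3 snap.py w4;python3 - <<'E'
import cv2
def crop(f,x0,x1,y0,y1,s,o):
    im=cv2.imread(f)[y0:y1,x0:x1]; im=cv2.resize(im,None,fx=s,fy=s,interpolation=cv2.INTER_CUBIC)
    for x in range((x0+9)//10*10,x1,10):
        cv2.line(im,((x-x0)*s,0),((x-x0)*s,6 if x%50 else 14),(0,255,255),1)
        if x%50==0: cv2.putText(im,str(x),((x-x0)*s,26),0,.4,(0,255,255),1)
    for y in range((y0+9)//10*10,y1,10):
        cv2.line(im,(0,(y-y0)*s),(14 if y%50==0 else 6,(y-y0)*s),(0,255,255),1)
        if y%50==0: cv2.putText(im,str(y),(16,(y-y0)*s+4),0,.4,(0,255,255),1)
    cv2.imwrite(o,im)
crop("pics/w4.png",0,512,0,384,1,"pics/w4x.png")
crop("pics/w4.png",130,320,0,150,4,"pics/w4a_.png")
crop("pics/w3.png",170,360,90,240,4,"pics/w3a.png")
E
```

```text
[ 4.21872338e-01 -4.11649777e-04  2.48105922e-01] [3.13051732 0.25513176 0.00384381] [ 0.01   0.038 -0.038  0.002 -0.01   0.002] [ 0.23674772 -0.06565284  0.31821374] 2.8
[ 4.22469372e-01 -3.07602535e-04  2.48351015e-01] [3.1304946  0.2557851  0.00387276] [ 0.008  0.028 -0.022  0.003  0.     0.002] [-0.43486335  0.09579516  0.30247841] 2.85
```

View pics/w4x.png

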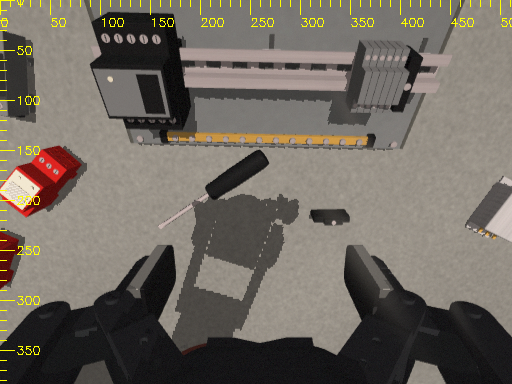

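View pics/w4a_.png

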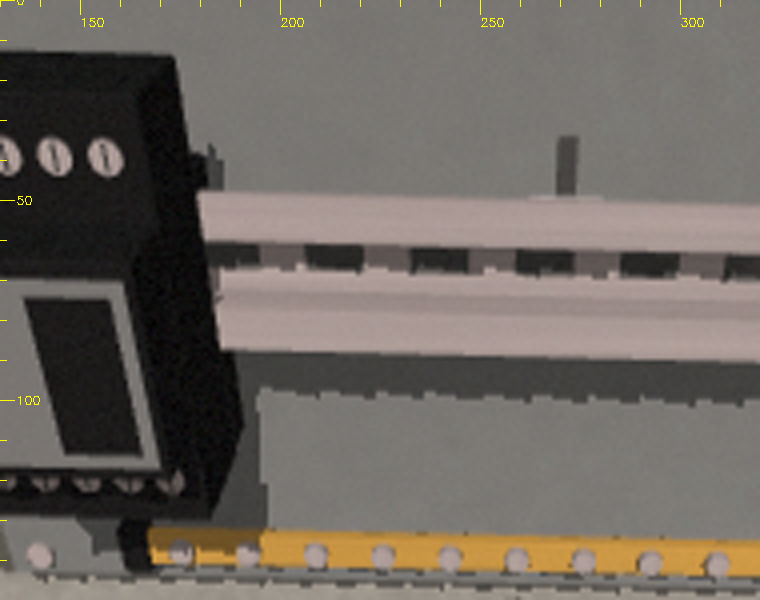

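View pics/w3a.png

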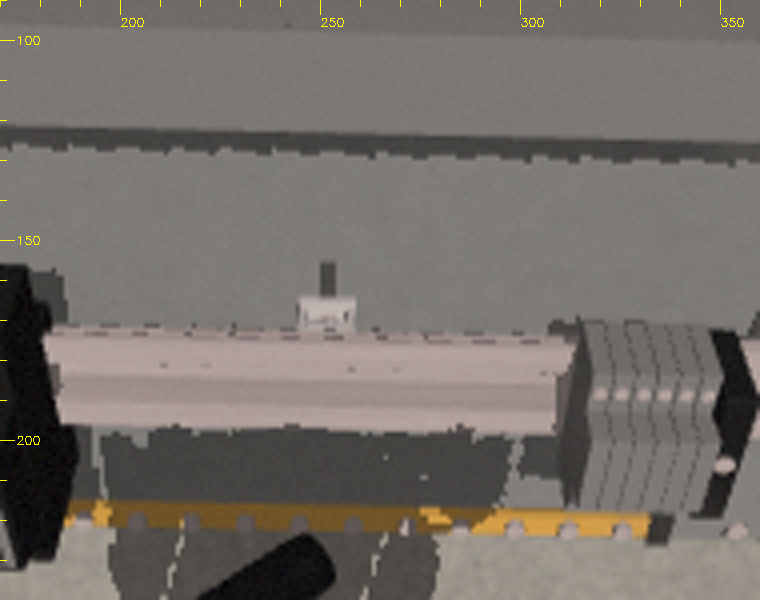

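```bash
cat > fit2.py <<'E'
from h import *
from scipy.optimize import least_squares
W=lambda p,P: (np.array([p[0],p[1],.0715])+R.from_euler('zy',[p[2],-np.radians(25)]).apply(P))
C=[cam("wrist",np.load(f)) for f in("w3.npz","w4.npz")]
def rotc(C,w,d):
    K,Rm,t=C; q=R.from_rotvec(w).as_matrix(); return K,q@Rm,q@t+d
def res(p):
    C3,C4=[rotc(c,p[7:10],p[10:13]) for c in C]; c,h,ys,yt=p[3:7]; r=[]
    def L(Cm,x,z,uv):
        a,b=proj(W(p,np.array([[x,-.15,z],[x,.15,z]])),Cm); d=(b-a)/np.linalg.norm(b-a)
        r.extend((np.array(uv)-a)@np.array([-d[1],d[0]])/.5)
    def P(Cm,X,uv): r.extend((proj(W(p,np.array(X)),Cm)[0]-uv)/.7)
    L(C4,c+.0175,h,[[180,48],[320,51.2]]);L(C4,c-.0175,h,[[185.5,87],[320,90.2]])
    L(C4,-.084,.01,[[196,132.2],[320,135.2]]);L(C4,-.098,.01,[[167.5,141.2],[320,144]])
    L(C3,c+.0175,h-.0023,[[195,171.2],[310,174.2]]);L(C3,c-.0175,h,[[185.5,196],[308.7,198.5]])
    L(C3,.085,.031,[[170,121.5],[360,125.7]]);L(C3,.112,.031,[[170,95.5],[360,100.5]])
    P(C4,[c-.0175,ys,h],[185.5,87]);P(C4,[c+.0175,ys,h],[180,48]);P(C3,[c-.0175,ys,h],[185.5,196])
    P(C3,[c-.0175,yt,h],[308.7,198.5]);P(C3,[c-.0175,-.16,h],[378.7,200.5])
    r.extend(p[7:10]/.004);r.extend(p[10:13]/.002); return np.array(r)
p0=np.array([.54,.008,.154,-.003,.03,.081,-.074]+[0]*6)
s=least_squares(res,p0); p=s.x; print(np.round(p,4)); print(np.round(s.fun,1))
cov=np.linalg.inv(s.jac.T@s.jac); print(np.round(np.sqrt(np.diag(cov)),4)); np.save("con.npy",p)
print("upper edge world",W(p,np.array([[p[3]+.0175,y,p[4]] for y in(p[5],(p[5]+p[6])/2,p[6])])))
E
python3 fit2.py
```

```text
[ 0.5368  0.0058  0.1518  0.0013  0.0368  0.0796 -0.0745  0.0092 -0.0065
 -0.0086 -0.     -0.0013  0.0041]
[ 1.2 -1.3 -0.2 -1.3  0.9  1.6  1.   4.   1.7  3.2 -3.5  0.4 -2.7 -1.7
  0.1 -1.9  0.8 -0.1 -1.2  0.9  0.8 -2.5 -0.   0.3  0.   1.   2.3 -1.6
 -2.2 -0.  -0.7  2.1]
[0.0023 0.0026 0.0044 0.001  0.0017 0.0012 0.0012 0.0035 0.0036 0.0035
 0.002  0.002  0.0018]
upper edge world [[ 0.52718811  0.08738301  0.10755919]
 [ 0.53774989  0.01118472  0.11248423]
 [ 0.54831168 -0.06501357  0.11740927]]
```

```bash
sed -i "s/'zy'/'ZY'/" fit.py fit2.py; python3 fit2.py; echo; python3 fit.py
```

```text
[ 0.5372  0.0072  0.1378  0.0007  0.0363  0.0822 -0.0719  0.0079  0.0014
 -0.0016  0.     -0.0011  0.0034]
[-0.4  0.7 -0.6 -0.2  0.9  0.9  1.5  3.2  3.2  2.4 -1.5 -1.  -2.4 -1.7
 -0.4 -0.9  0.3 -0.5 -0.4 -0.3  0.3 -1.   0.  -0.7  0.  -1.4  2.   0.3
 -0.4  0.  -0.6  1.7]
[0.0023 0.0027 0.0039 0.001  0.0017 0.0012 0.0013 0.0035 0.0035 0.0037
 0.002  0.002  0.0018]
upper edge world [[ 0.52705685  0.08872167  0.11207152]
 [ 0.53763223  0.01244035  0.11207152]
 [ 0.54820761 -0.06384098  0.11207152]]

[ 5.394e-01  8.100e-03  1.404e-01 -2.000e-03  3.120e-02  8.340e-02
 -7.240e-02  1.565e-01  8.730e-02 -2.581e-01  9.790e-02  2.210e-02
  1.100e-03  6.000e-04 -4.000e-04 -5.000e-04  8.000e-04  1.100e-03]
[ 0.3 -0.3  0.6  0.2 -0.3 -0.3 -0.4  1.3  0.5 -0.6  0.3 -0.2 -0.3 -0.
 -0.7  0.2  0.8  1.9 -0.6 -0.4  0.5  0.3  1.6 -0.4 -0.1 -0.3 -0.8 -0.4
  0.5  0.  -0.8 -0.1 -0.   0.9  0.1 -0.3 -0.1 -0.3  0.1 -0.3  0.1  0.
  0.3  0.1 -0.1 -0.1  0.2  0.3]
sd [1.300e-03 1.400e-03 3.600e-03 1.300e-03 1.900e-03 1.500e-03 1.000e-03
 7.000e-04 9.248e-01 9.184e-01 9.142e-01 9.143e-01 3.400e-03 3.500e-03
 3.300e-03 3.500e-03 3.300e-03 3.400e-03]
```

```bash
cat > fit3.py <<'E'
from h import *
from scipy.optimize import least_squares
W=lambda p,P: (np.array([p[0],p[1],.0715])+R.from_euler('ZY',[p[2],-np.radians(25)]).apply(P))
C=[cam("wrist",np.load(f)) for f in("w1.npz","w2.npz","w3.npz","w4.npz")]
def rotc(C,w,d):
    K,Rm,t=C; q=R.from_rotvec(w).as_matrix(); return K,q@Rm,q@t+d
def mk(dz,bar):
  def res(p):
    C1,C2,C3,C4=[rotc(c,p[8:11]+p[14+3*i:17+3*i],p[11:14]) for i,c in enumerate(C)]; c,h,ys,yt,dd=p[3:8]; r=[]
    def L(Cm,x,z,uv):
        a,b=proj(W(p,np.array([[x,-.15,z],[x,.15,z]])),Cm); d=(b-a)/np.linalg.norm(b-a)
        r.extend((np.array(uv)-a)@np.array([-d[1],d[0]])/.5)
    def P(Cm,X,uv): r.extend((proj(W(p,np.array(X)),Cm)[0]-uv)/.7)
    u,l=c+.0175,c-.0175
    L(C1,u,h,[[99.5,42.5],[250,47.5],[333,50.8]]);L(C1,l,h,[[110,77],[249.5,81.7],[328.7,84.5]])
    L(C4,u,h,[[180,48],[320,51.2]]);L(C4,l,h,[[185.5,87],[320,90.2]])
    L(C2,u,h-dz,[[184,172],[386,178.7]]);L(C2,l,h,[[183.8,195.7],[378.7,200.5]])
    L(C3,u,h-dz,[[195,171.2],[310,174.2]]);L(C3,l,h,[[185.5,196],[308.7,198.5]])
    if bar:
        L(C4,-.084,.01,[[196,132.2],[320,135.2]]);L(C4,-.098,.01,[[167.5,141.2],[320,144]])
        L(C1,-.084,.01,[[107,119.2],[285,124.2]]); L(C1,-.098,.01,[[107,127],[285,131.7]])
    L(C3,.085,.031,[[170,121.5],[360,125.7]]);L(C3,.112,.031,[[170,95.5],[360,100.5]])
    for x,a,b in((.112,[87,94.3],[414.5,102]),(.085,[95,120],[405,127.5])):
        P(C2,[x,dd,.031],a);P(C2,[x,-dd,.031],b)
    P(C4,[l,ys,h],[185.5,87]);P(C4,[u,ys,h],[180,48]);P(C3,[l,ys,h],[185.5,196]);P(C1,[l,ys,h],[110,77]);P(C1,[u,ys,h],[99.5,42.5])
    P(C1,[l,yt,h],[249.5,81.7])
    P(C3,[l,yt,h],[308.7,198.5]);P(C2,[l,-.16,h],[378.7,200.5]);P(C1,[l,-.16,h],[328.7,84.5])
    r.extend(p[8:11]/.004);r.extend(p[11:14]/.002);r.extend(p[14:26]/.001); return np.array(r)
  return res
for dz,bar in((.0023,1),(0.,1),(.0023,0),(0.,0)):
    p0=np.array([.54,.008,.154,-.003,.03,.081,-.074,.16]+[0]*18)
    s=least_squares(mk(dz,bar),p0); p=s.x; print(dz,bar,"cost",s.cost,np.round(p[:14],4))
    cov=np.linalg.inv(s.jac.T@s.jac); print(np.round(np.sqrt(np.diag(cov)),4)[:7])
    print("upper edge world",W(p,np.array([[p[3]+.0175,(p[5]+p[6])/2,p[4]]])))
    if dz and bar: np.save("con.npy",p)
E
python3 fit3.py
```

```text
0.0023 1 cost 41.37527139832857 [ 5.368e-01  8.300e-03  1.408e-01 -1.000e-04  3.500e-02  8.180e-02
 -7.250e-02  1.582e-01  8.400e-03  2.300e-03  1.000e-03 -0.000e+00
 -9.000e-04  2.700e-03]
[0.0022 0.0023 0.0029 0.001  0.0018 0.0007 0.0008]
upper edge world [[0.5371017  0.01302022 0.11052572]]
0.0 1 cost 67.035941875178 [ 5.370e-01  8.200e-03  1.406e-01 -3.000e-04  3.420e-02  8.230e-02
 -7.240e-02  1.584e-01  7.800e-03  2.200e-03  8.000e-04 -0.000e+00
 -1.000e-03  3.100e-03]
[0.0022 0.0023 0.0029 0.001  0.0018 0.0007 0.0008]
upper edge world [[0.53749328 0.01319299 0.10976267]]
0.0023 0 cost 18.797433374550852 [ 5.391e-01  8.700e-03  1.402e-01 -3.000e-04  3.200e-02  8.170e-02
 -7.240e-02  1.565e-01 -1.400e-03  2.200e-03  1.100e-03 -0.000e+00
  1.000e-04 -4.000e-04]
[0.0023 0.0023 0.0029 0.001  0.0018 0.0007 0.0008]
upper edge world [[0.54053312 0.01357506 0.10772001]]
0.0 0 cost 39.8834945512501 [ 5.397e-01  8.600e-03  1.401e-01 -4.000e-04  3.080e-02  8.210e-02
 -7.230e-02  1.564e-01 -3.600e-03  2.100e-03  8.000e-04 -1.000e-04
  1.000e-04 -5.000e-04]
[0.0023 0.0023 0.0029 0.001  0.0018 0.0007 0.0008]
upper edge world [[0.54149573 0.01377482 0.10668977]]
```

Yaw is about 0.140 and the upper rail edge is near (0.540, 0.0135, 0.108), good to a few mm. Next I'll look at the module.

drive_tool --moves '[0,0,0,0,0.06,0,0,0,0,0,0,0.06,0,0,0,0,0,0,0.06,0,0,0,0,0,0,0.06,0,0,0,0,0,0,0.03,0,0]'

```text
t: 3.52
tool_pos: [0.4225, 0.2734, 0.2476]
tool_rot: [-3.13, -0.262, -0.001]
contact_force: [-0.4, 0.2, 0.7]
opening: 0.0854
```

drive_tool --moves '[0,0,0,0,0.02,0,0,0,0,0,0,0.0,0,0,0,0,0,0,0.0,0,0,0,0,0,0,0.0,0,0,0,0,0,0,0.0,0,0]'

```text
t: 4.15
tool_pos: [0.4222, 0.2896, 0.2474]
tool_rot: [-3.131, -0.256, -0.001]
contact_force: [0.3, -0.4, 0.4]
opening: 0.0856
```

```bash
python3 snap.py w5; python3 - <<'E'
import cv2
im=cv2.imread("pics/w5.png"); cv2.imwrite("pics/w5x.png",cv2.resize(im,None,fx=1.5,fy=1.5,interpolation=cv2.INTER_CUBIC))
E
```

```text
[0.42217337 0.28958655 0.24742691] [-3.13112726e+00 -2.55575848e-01 -5.13754773e-04] [ 0.005  0.002 -0.001  0.001  0.     0.   ] [ 0.27481971 -0.35223568  0.42103114] 4.15
```

View pics/w5x.png

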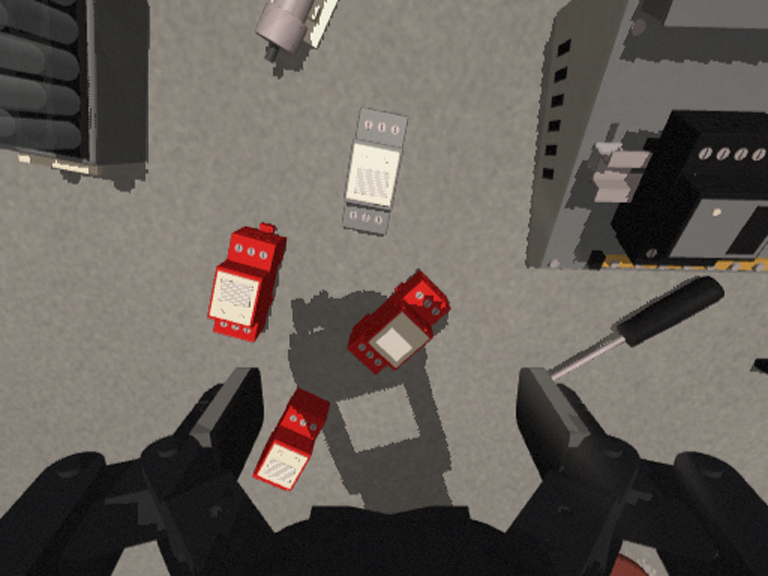

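The grey module is at about (250,115) in the image, with the red ones clear below it. I'll fit its pose.

```bash
python3 - <<'E'
import cv2
im=cv2.imread("pics/w5.png")[62:167,215:285]; im=cv2.resize(im,None,fx=7,fy=7,interpolation=cv2.INTER_CUBIC); cv2.imwrite("pics/w5m.png",im[:600] if im.shape[0]<=800 else im); print(im.shape)
cv2.imwrite("pics/w5m.png",cv2.resize(cv2.imread("pics/w5.png")[65:165,215:285],None,fx=6,fy=6,interpolation=cv2.INTER_CUBIC))
E
```

```text
(735, 490, 3)
```

View pics/w5m.png

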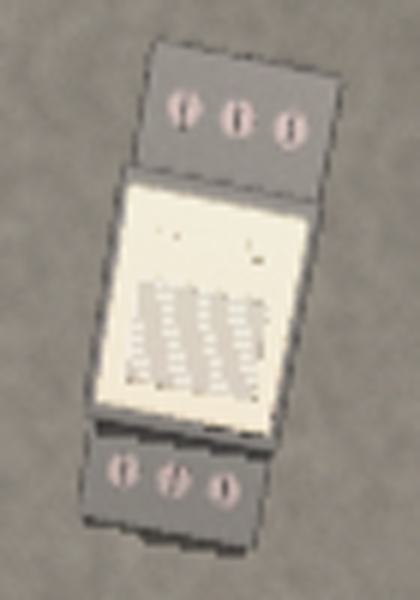

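```bash
python3 - <<'E'
from h import *
from scipy.optimize import least_squares
C=cam("wrist",np.load("w5.npz")); off=np.array([215,65])
uv=np.array([(155,40),(342,72),(82,518),(248,552),(128,168),(318,205),(88,415),(275,447)])/6+off
P=np.array([(.045,.018,.044),(.045,-.018,.044),(-.045,.018,.044),(-.045,-.018,.044),(.0225,.018,.066),(.0225,-.018,.066),(-.0225,.018,.066),(-.0225,-.018,.066)])
f=lambda p:(proj(np.array([p[0],p[1],0])+R.from_euler('z',p[2]).apply(P),C)-uv).ravel()
s=least_squares(f,[.48,.31,0]); print(s.x,np.round(s.fun.reshape(-1,2),1))
g=lambda p:(proj(np.array([p[0],p[1],p[3]])+R.from_euler('z',p[2]).apply(P),C)-uv).ravel()
s=least_squares(g,[.48,.31,0,0]); print(s.x,np.round(s.fun.reshape(-1,2),1))
CT=cam("top"); print(proj(np.array([s.x[0],s.x[1],.066]),CT))
E
```

```text
[ 0.47740801  0.3112547  -0.02130705] [[-0.6 -0.5]
 [ 0.4  0.6]
 [-0.8 -0.1]
 [ 1.2 -0.3]
 [-0.9 -0.9]
 [ 1.1 -0.5]
 [-0.8  0.5]
 [ 0.4  1.2]]
[ 0.47715207  0.31138012 -0.02113593 -0.00510862] [[-0.4  0.1]
 [ 0.   1.2]
 [-0.5 -0.6]
 [ 1.1 -0.9]
 [-0.7 -0.6]
 [ 0.8 -0.3]
 [-0.4  0.2]
 [ 0.2  0.8]]
[[179.87417369 194.68977653]]
```

drive_tool --moves '[0,0,-5.3,0.025,0.011,-0.03,0,0,0,-5.3,0.025,0.011,-0.03,0,0,0,0,0,0,-0.04,0,0,0,0,0,0,-0.03,0,0,0,0,0,0,0,0]'

```text
t: 4.82
tool_pos: [0.47, 0.311, 0.1142]
tool_rot: [3.139, -0.033, -0.009]
contact_force: [-0.1, -0.3, -0.0]
opening: 0.0854
```

```bash
python3 snap.py w6; python3 - <<'E'
from h import *
r=R.from_rotvec(np.load("w6.npz")["tool_rot"]).as_matrix(); print(r)
E
```

```text
[0.46999792 0.31102109 0.11416367] [ 3.13855136 -0.03345786 -0.00896288] [ 0.001 -0.041 -0.059  0.001  0.01   0.002] [-0.10601467 -0.30665826 -0.01842161] 4.825
[[ 0.99975644 -0.02130979 -0.00574115]
 [-0.02132607 -0.99976868 -0.00278911]
 [-0.00568039  0.00291086 -0.99997963]]
```

View pics/w6.png

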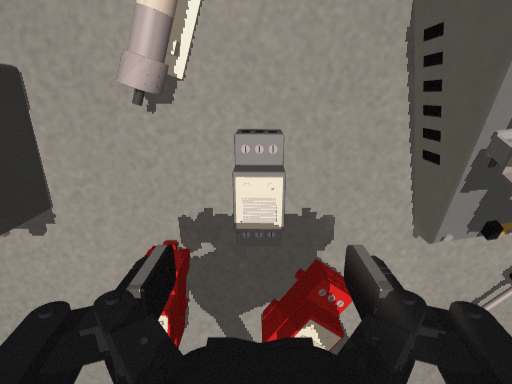

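```bash
python3 - <<'E'
from h import *
C=cam("wrist",np.load("w6.npz"))
P=np.array([(.045,.018,.044),(.045,-.018,.044),(.0225,.018,.066),(.0225,-.018,.066),(-.0225,.018,.066),(-.0225,-.018,.066),(-.045,.018,.044)])
print(np.round(proj(np.array([.4774,.3113,0])+R.from_euler('z',-.0213).apply(P),C),1))
print(unproj([[172,242],[185,250],[320,262]],.05,C), unproj([[172,242],[185,250]],.02,C))
E
python3 - <<'E'
import cv2
cv2.imwrite("pics/w6m.png",cv2.resize(cv2.imread("pics/w6.png")[120:255,220:300],None,fx=4,fy=4,interpolation=cv2.INTER_CUBIC))
E
```

```text
[[234.7 134. ]
 [284.8 134. ]
 [233.1 171.9]
 [286.7 171.9]
 [234.8 232.7]
 [284.8 232.7]
 [237.5 245.8]]
[[0.44058154 0.38106804 0.05      ]
 [0.43328221 0.37156025 0.05      ]
 [0.4199092  0.26379952 0.05      ]] [[0.42495099 0.39123967 0.02      ]
 [0.41659385 0.38035401 0.02      ]]
```

View pics/w6m.png

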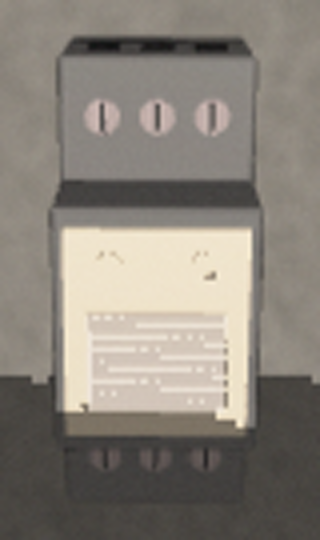

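drive_tool --moves '[0,0,0,0.0024,0.0002,-0.03,0,0,0,0,0,0,-0.03,0,0,0,0,0,0,-0.024,0,0,0,0,0,0,-0.01,0,0,0,0,0,0,0,0]'

```text
t: 5.5
tool_pos: [0.475, 0.3128, 0.0243]
tool_rot: [-3.141, 0.033, -0.002]
contact_force: [0.6, 0.5, 0.7]
opening: 0.0851
```

```bash
cat > st.py <<'E'
from h import *
o=ctrl.get_obs(); r=R.from_rotvec(o["tool_rot"]).as_matrix()
print("t",o["t"],"pos",np.round(o["tool_pos"],5),"F",np.round(o["contact_force"],2),"M",np.round(o["wrist_torque"],2),"open",round(o["opening"],4))
print("xaxis",np.round(r[:,0],4),"zaxis",np.round(r[:,2],4),"yaw",np.arctan2(r[1,0],r[0,0]),"pitchdeg(x down+)",np.degrees(np.arcsin(-r[2,0])),"roll",np.degrees(np.arcsin(r[2,1])))
E
python3 st.py
```

```text
t 5.5 pos [0.475   0.31278 0.02429] F [0.64 0.47 0.73] M [ 0.01 -0.03 -0.01] open 0.0851
xaxis [ 0.9998 -0.0209  0.0011] zaxis [ 1.1e-03  6.0e-04 -1.0e+00] yaw -0.0209042277902893 pitchdeg(x down+) -0.06040150951962924 roll -0.03342067788449703
```

drive_tool --moves '[0,0,0,-0.0025,-0.0014,-0.003,0,0,0,0,0,0,0,0.4,0,0,0,0,0,0,1,0,0,0,0,0,0,1,0,0,0,0,0,0,1]' --newtons 60

```text
t: 6.12
tool_pos: [0.4723, 0.3113, 0.0208]
tool_rot: [-3.141, 0.033, -0.001]
contact_force: [0.6, 0.8, 2.0]
opening: 0.0357
```

```bash
python3 st.py; python3 snap.py w7
```

```text
t 6.125 pos [0.47228 0.31132 0.02079] F [0.6  0.8  1.98] M [ 0.03  0.02 -0.  ] open 0.0357
xaxis [ 9.998e-01 -2.080e-02  8.000e-04] zaxis [ 8.e-04  4.e-04 -1.e+00] yaw -0.020814314781478938 pitchdeg(x down+) -0.04604912730400073 roll -0.02550981439879448
[0.47228034 0.31131603 0.02078624] [-3.14098545e+00  3.26896292e-02 -1.26949630e-03] [-0.001  0.001 -0.001 -0.001  0.002  0.001] [0.59765061 0.80129188 1.97906346] 6.125
```

View pics/w7.png

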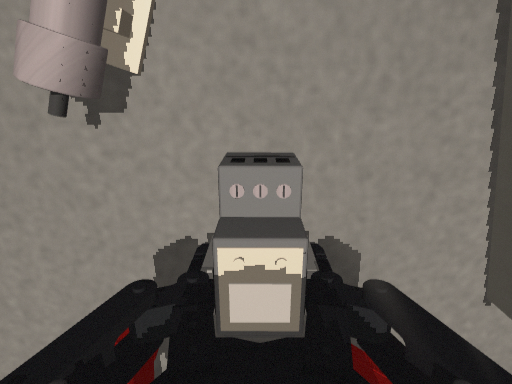

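```bash
cat > plan.py <<'E'
from h import *
CON=np.array([.5391,.0087,.0715]); YAW=.1402; c=-.0003; H=.032; YC=.0047
RP=R.from_euler('ZY',[YAW,-np.radians(25)])
TM=np.array([-.0051,0,.0208]) # TCP in module coords
Rmt=np.diag([1,-1,-1])
def modrot(th): return RP*R.from_euler('y',np.radians(th))
def tcp(th,mpt,ppt,y=YC):
    """module point mpt (x,z) placed at panel (x,z)"""
    Rm=modrot(th); P=CON+RP.apply([ppt[0],y,ppt[1]])
    o=P-Rm.apply([mpt[0],0,mpt[1]]); return o+Rm.apply(TM), Rm*R.from_matrix(Rmt)
def now():
    o=ctrl.get_obs(); return o["tool_pos"],R.from_rotvec(o["tool_rot"]),o
def delta(T,Rt):
    p,r,o=now(); return np.round((T-p)*1000,2),np.round(np.degrees((Rt*r.inv()).as_rotvec()),2)
def modpts(pts):
    "panel coords of module points given measured tool pose"
    p,r,o=now(); Rm=r*R.from_matrix(Rmt); org=p-Rm.apply(TM)
    return RP.inv().apply(org+Rm.apply(np.array([[a,0,b] for a,b in pts]))-CON)
def th():
    p,r,o=now(); Rm=r*R.from_matrix(Rmt); e=(RP.inv()*Rm).as_euler('YXZ',degrees=True); return e
def Fp(): return RP.inv().apply(now()[2]["contact_force"])
E
python3 - <<'E'
from plan import *
T,Rt=tcp(30,(.023,0),(c+.0135,H+.008)); print(T,delta(T,Rt))
print(R.from_matrix(Rt.as_matrix()).apply([0,0,1]))
E
```

```text
[0.50762688 0.0090049  0.1365008 ] (array([  35.33, -302.33,  115.68]), array([-0.33,  5.04,  9.22]))
[-0.08630058 -0.01217924 -0.9961947 ]
```

drive_tool --moves '[0,0,0,0,0,0.03,1,0,0,0,0,0,0.05,1,0,0,0,0,0,0.06,1,0,0,0,0,0,0.06,1,0,0,0,0,0,0.03,1]'

```text
t: 6.8
tool_pos: [0.4728, 0.3116, 0.2543]
tool_rot: [-3.139, 0.033, -0.007]
contact_force: [-0.7, -0.1, -1.8]
opening: 0.0353
```

```bash
python3 st.py; python3 -c "
from plan import *
T,Rt=tcp(30,(.023,0),(c+.0135,H+.008)); print(delta(T,Rt))"; python3 snap.py w8
```

```text
t 6.8 pos [0.47278 0.31158 0.25433] F [-0.73 -0.08 -1.81] M [ 0.02 -0.02  0.  ] open 0.0353
xaxis [ 0.9998 -0.0207  0.0045] zaxis [ 0.0046  0.0022 -1.    ] yaw -0.020740143224637145 pitchdeg(x down+) -0.2592698763530451 roll -0.13120193394438012
(array([  34.85, -302.58, -117.83]), array([-0.45,  5.25,  9.22]))
[0.47277783 0.3115804  0.25432726] [-3.13917295  0.03254648 -0.00713984] [-0.001 -0.115 -0.225  0.     0.402  0.   ] [-0.72537838 -0.08098934 -1.81121902] 6.8
```

View pics/w8.png

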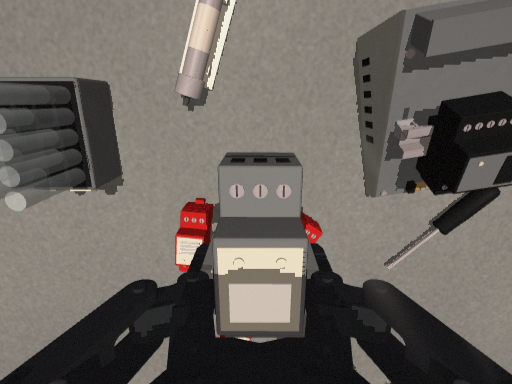

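drive_tool --moves '[0,0,2,0.007,-0.05,0,1,0,1,2,0.007,-0.06,0,1,0,1,2,0.007,-0.06,0,1,0,1,2,0.007,-0.06,0,1,0,1,1,0.007,-0.05,0,1]'

```text
t: 7.48
tool_pos: [0.506, 0.029, 0.2483]
tool_rot: [-3.131, -0.213, 0.114]
contact_force: [0.5, 1.1, -1.6]
opening: 0.0357
```

```bash
cat > d.py <<'E'
from plan import *
import sys
T,Rt=tcp(30,(.023,0),(c+.0135,H+.008)); print(delta(T,Rt)); o=now()[2]; print(o["t"],o["contact_force"],"Fpanel",np.round(Fp(),2),"th",th(),"dq",np.abs(o["dq"]).max()); print(np.round(modpts([(.023,0),(.0135,.006),(0,0)])*1000,2))
E
python3 d.py
```

```text
(array([   1.58,  -20.02, -111.8 ]), array([-0.48,  0.8 ,  0.25]))
7.475 [ 0.52808875  1.05646369 -1.63503328] Fpanel [-0.08  0.97 -1.77] th [29.14423588  0.37866952 -0.21748555] dq 0.8820469933513874
[[ 62.04  24.78 141.01]
 [ 56.67  24.77 150.88]
 [ 41.96  24.86 152.21]]
```

drive_tool --moves '[0,0,0,0,0,0,1,0,0,0,0,0,-0.02,1,0,0,0,0,0,-0.03,1,0,0,0,0,0,-0.01,1,0,0,0,0,0,0,1]'

```text
t: 8.1
tool_pos: [0.5058, 0.0321, 0.1885]
tool_rot: [-3.131, -0.216, 0.114]
contact_force: [-0.6, -1.2, -2.5]
opening: 0.0351
```

```bash
python3 d.py; python3 snap.py w9
```

```text
(array([  1.83, -23.09, -52.04]), array([-0.48,  0.78,  0.15]))
8.1 [-0.57009296 -1.23419021 -2.47836643] Fpanel [-1.72 -1.14 -1.93] th [29.15555993  0.38017764 -0.11970302] dq 0.04326181391373661
[[36.95 27.9  86.78]
 [31.58 27.88 96.64]
 [16.86 27.95 97.98]]
[0.50579886 0.03209522 0.18854185] [-3.13059886 -0.21615041  0.11430061] [-0.006 -0.02  -0.043 -0.001  0.006  0.002] [-0.57009296 -1.23419021 -2.47836643] 8.1
```

View pics/w9.png

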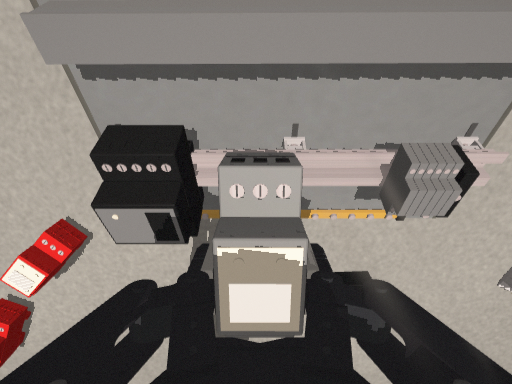

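drive_tool --moves '[-0.2,0.4,0.1,0.001,-0.012,-0.01,1,-0.2,0.4,0,0.001,-0.011,-0.015,1,0,0,0,0,0,-0.015,1,0,0,0,0,0,-0.006,1,0,0,0,0,0,0,1]'

```text
t: 8.78
tool_pos: [0.5083, 0.0082, 0.1433]
tool_rot: [3.127, 0.216, -0.135]
contact_force: [0.6, 0.1, -1.2]
opening: 0.0353
```

```bash
python3 d.py; python3 snap.py w10;  python3 -c "
from h import *
cv2.imwrite('pics/w10c.png',cv2.resize(cv2.imread('pics/w10.png')[60:260,90:480],None,fx=2,fy=2,interpolation=cv2.INTER_CUBIC))
cv2.imwrite('pics/sc10.png',cv2.resize(ctrl.get_image('scene')[150:270,160:320,::-1],None,fx=4.5,fy=4.5,interpolation=cv2.INTER_CUBIC))"
```

```text
(array([-0.67,  0.79, -6.81]), array([-0.08,  0.06,  0.14]))
8.775 [ 0.64583801  0.12256513 -1.20025491] Fpanel [ 0.09  0.03 -1.37] th [29.92739414  0.08313042 -0.13094071] dq 0.02112327210192087
[[16.62  3.79 45.96]
 [11.38  3.8  55.9 ]
 [-3.31  3.84 57.43]]
[0.50829971 0.00821137 0.14331151] [ 3.1265853   0.21584529 -0.13466488] [ 0.005 -0.013 -0.021 -0.001  0.004  0.   ] [ 0.64583801  0.12256513 -1.20025491] 8.775
```

View pics/w10c.png

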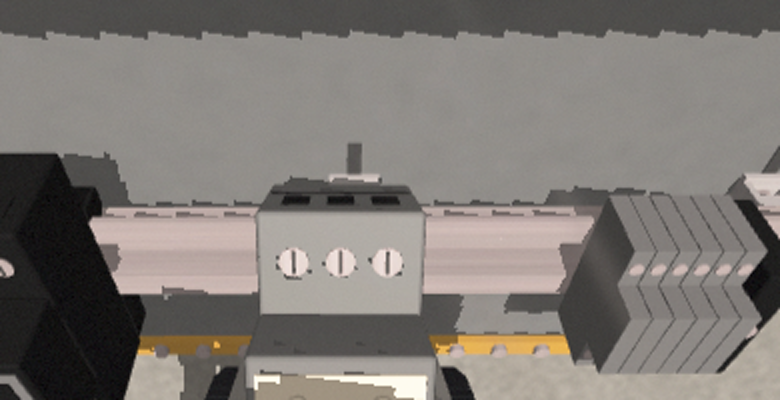

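View pics/sc10.png

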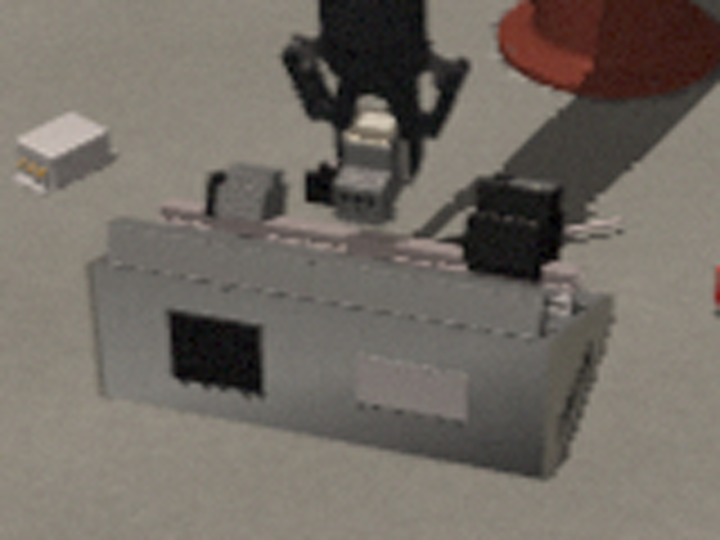

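```bash
python3 - <<'E'
from plan import *
C=cam("wrist",np.load("w10.npz"))
for n,x,z in(("up top",c+.0175,H),("up bot",c+.0175,H-.0023),("low top",c-.0175,H)):
    P=CON+RP.apply([[x,-.06,z],[x,.0,z],[x,.07,z]]); print(n,np.round(proj(P,C),1))
# solve for c,h with up bot v=163.5, low top v=206.5 at u=200
from scipy.optimize import least_squares
for dz in(0,.0023):
  def f(q):
    P=CON+RP.apply([[q[0]+.0175,0,q[1]-dz],[q[0]-.0175,0,q[1]]]); return proj(P,C)[:,1]-[163.5,206.5]
  print(dz,least_squares(f,[c,H]).x)
# module fit check in the image: far shoulder far top edge row
p,r,o=np.load("w10.npz")["tool_pos"],R.from_rotvec(np.load("w10.npz")["tool_rot"]),0
Rm=r*R.from_matrix(Rmt); org=p-Rm.apply(TM)
print(np.round(proj(org+Rm.apply([[.045,.018,.044],[.045,-.018,.044],[.0225,.018,.066],[.0225,-.018,.066],[.0225,.018,.044]]),C),1))
E
```

```text
up top [[364.6 169.4]
 [267.1 169.6]
 [153.4 169.7]]
up bot [[363.7 166.8]
 [267.  167. ]
 [154.3 167.2]]
low top [[351.5 205.6]
 [266.2 205.8]
 [166.8 205.9]]
0 [0.02172574 0.05074226]
0.0023 [0.01353644 0.04402165]
[[218.9 166.9]
 [304.8 166.9]
 [213.6 239.5]
 [310.7 239.5]
 [221.  216.6]]
```

```bash
python3 -c "
import cv2
im=cv2.imread('pics/w10.png')
a=im[150:240,130:230];b=im[150:240,295:395]
import numpy as np
cv2.imwrite('pics/w10z.png',cv2.resize(np.vstack([a,b]),None,fx=6,fy=3.3,interpolation=cv2.INTER_NEAREST))
for u in (150,165,180,205,310,330,350): print(u,[int(im[v,u].mean()) for v in range(156,214)])
"
```

```text
150 [76, 77, 81, 76, 77, 76, 77, 107, 176, 176, 176, 164, 131, 167, 170, 184, 187, 189, 188, 185, 189, 189, 190, 191, 187, 186, 188, 186, 183, 175, 169, 169, 159, 124, 169, 170, 172, 173, 176, 178, 175, 174, 183, 187, 186, 187, 190, 187, 189, 192, 175, 64, 21, 16, 18, 15, 20, 18]
165 [139, 141, 138, 138, 137, 139, 126, 108, 174, 175, 163, 107, 132, 167, 169, 182, 187, 188, 186, 187, 188, 190, 190, 190, 186, 187, 188, 186, 183, 172, 170, 170, 170, 172, 170, 171, 173, 174, 174, 177, 176, 175, 184, 185, 186, 187, 189, 186, 189, 192, 178, 100, 77, 79, 77, 79, 76, 76]
180 [142, 142, 142, 142, 140, 129, 82, 120, 175, 164, 107, 107, 129, 170, 169, 182, 185, 188, 188, 187, 190, 189, 190, 189, 187, 189, 189, 184, 178, 174, 171, 168, 166, 171, 170, 171, 173, 175, 175, 177, 177, 175, 185, 187, 187, 188, 188, 174, 104, 103, 100, 85, 78, 79, 79, 80, 78, 77]
205 [142, 141, 139, 140, 142, 141, 135, 120, 173, 162, 105, 111, 142, 167, 170, 183, 184, 188, 188, 185, 190, 190, 188, 187, 187, 187, 186, 185, 180, 173, 169, 168, 171, 170, 169, 173, 173, 171, 171, 173, 173, 174, 185, 186, 185, 187, 184, 185
[... 210 characters left out ...]
71, 172, 176, 175, 174, 168, 170, 169, 169, 175, 185, 186, 185, 189, 190, 194, 189, 184, 172, 81, 80, 84, 82, 80, 79, 82]
330 [138, 140, 140, 138, 130, 77, 90, 137, 175, 174, 169, 169, 157, 172, 178, 187, 190, 188, 195, 191, 190, 185, 185, 187, 185, 184, 185, 182, 173, 170, 171, 172, 170, 172, 176, 173, 170, 167, 170, 171, 169, 174, 183, 183, 186, 188, 189, 190, 188, 182, 177, 142, 142, 140, 144, 145, 145, 146]
350 [141, 142, 141, 142, 134, 78, 90, 137, 176, 172, 159, 115, 158, 172, 178, 187, 188, 191, 194, 191, 189, 186, 184, 186, 185, 184, 184, 185, 173, 169, 170, 170, 172, 173, 177, 174, 171, 166, 168, 171, 168, 174, 186, 184, 187, 189, 193, 191, 189, 179, 145, 81, 79, 80, 80, 81, 79, 81]
```

View pics/w10z.png

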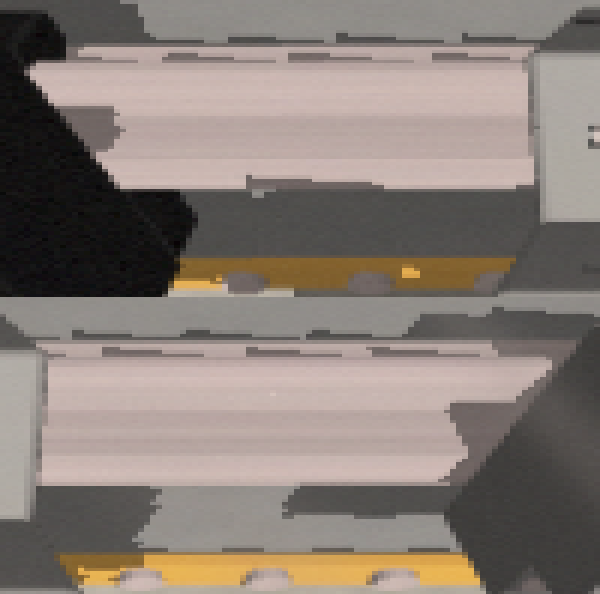

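```bash
sed -e 's/"w4.npz")/"w4.npz","w10.npz")/; s/C1,C2,C3,C4=/C1,C2,C3,C4,C5=/; s/p\[14:26\]/p[14:29]/; s/\*18/*21/' -e 's/\[\[184,172\],\[386,178.7\]\]/[[184,173.7],[386,180.2]]/; s/\[\[195,171.2\],\[310,174.2\]\]/[[195,172.9],[310,175.9]]/' -e 's/^    if bar:/    L(C5,u,h-dz,[[150,168.2],[205,168],[310,168],[350,168]]);L(C5,l,h,[[165,206.6],[205,206.4],[310,206.4],[330,206.5]])\n    if bar:/' fit3.py > fit4.py; sed -i 's/    if dz and bar.*/    print(np.round(s.fun[:26],1),p[14:29].round(4)[-3:])/' fit4.py; python3 fit4.py
```

```text
0.0023 1 cost 36.484947109724686 [ 5.388e-01  7.800e-03  1.415e-01 -1.300e-03  3.340e-02  8.240e-02
 -7.230e-02  1.577e-01  1.600e-03  1.300e-03  1.700e-03 -4.000e-04
 -1.000e-03  1.700e-03]
[0.0021 0.0023 0.0028 0.0009 0.0015 0.0007 0.0008]
upper edge world [[0.53864479 0.01280757 0.10860462]]
[ 0.5  1.1  0.3 -0.6 -0.4 -0.6 -0.2  0.5 -0.8 -0.7 -0.1 -3.7  1.2  0.5
  1.   0.1 -0.2  0.2  0.3  0.6  0.4  0.3 -0.1  0.2  0.  -0.2] [ 0.0009 -0.      0.0001]
0.0 1 cost 66.93027392903528 [ 5.415e-01  8.000e-03  1.414e-01 -7.000e-04  3.390e-02  8.260e-02
 -7.230e-02  1.583e-01 -4.000e-03  1.400e-03  1.400e-03 -6.000e-04
 -5.000e-04  3.300e-03]
[0.0021 0.0023 0.0028 0.0009 0.0015 0.0007 0.0008]
upper edge world [[0.54165936 0.01321462 0.10932572]]
[ 0.3  0.8  0.1 -0.8 -0.7 -0.9 -0.7 -0.  -1.3 -1.2  1.7 -2.   0.7 -0.
  2.9  2.  -0.6 -0.2  2.3  2.6  2.3  2.2 -2.3 -2.  -2.2 -2.4] [ 0.0004 -0.      0.0001]
0.0023 0 cost 14.965876741942559 [ 5.390e-01  8.400e-03  1.408e-01 -1.000e-03  3.190e-02  8.170e-02
 -7.240e-02  1.563e-01 -1.400e-03  1.800e-03  1.600e-03 -1.000e-04
 -1.000e-04 -9.000e-04]
[0.0021 0.0023 0.0029 0.0009 0.0016 0.0007 0.0008]
upper edge world [[0.53981548 0.01323541 0.10742746]]
[ 0.2  1.   0.4 -0.5 -0.2 -0.2 -0.2  0.7 -0.4 -0.  -0.4 -3.7  1.3  0.8
  0.6 -0.1 -0.3  0.2 -0.4 -0.  -0.2 -0.2  0.2  0.6  0.5  0.3] [ 0.0004  0.     -0.    ]
0.0 0 cost 26.541427479735837 [ 5.418e-01  8.800e-03  1.403e-01  1.000e-04  3.200e-02  8.150e-02
 -7.230e-02  1.562e-01 -8.900e-03  1.800e-03  1.000e-03 -2.000e-04
  8.000e-04 -6.000e-04]
[0.0021 0.0023 0.0029 0.0009 0.0016 0.0007 0.0008]
upper edge world [[0.54362102 0.01369938 0.10791162]]
[-0.   0.7  0.  -0.5 -0.2 -0.3 -0.8 -0.  -0.6 -0.3  1.3 -2.1  0.9  0.3
  2.3  1.5 -0.7 -0.2  1.3  1.6  1.4  1.3 -1.7 -1.3 -1.4 -1.6] [-0.0002 -0.     -0.    ]
```

```bash
python3 - <<'E'
from plan import *
print("x",RP.apply([1,0,0]),"y",RP.apply([0,1,0]),"z",RP.apply([0,0,1]))
T,Rt=tcp(30,(.023,0),(c+.0133,H+.005)); print(delta(T,Rt))
E
```

```text
x [0.89741516 0.1266485  0.42261826] y [-1.39741155e-01  9.90188068e-01  3.46944695e-18] z [-0.41847156 -0.05905716  0.90630779]
(array([ -0.41,   0.94, -10.91]), array([-0.06,  0.2 ,  0.12]))
```

drive_tool --moves '[0,0.1,0.1,-0.0004,0.001,-0.003,1,0,0,0,0,0,-0.003,1,0,0,0,0,0,-0.003,1,0,0,0,0,0,-0.002,1,0,0,0,0,0,0,1]'

```text
t: 9.5
tool_pos: [0.5083, 0.0091, 0.133]
tool_rot: [3.126, 0.219, -0.135]
contact_force: [-0.7, -0.2, -0.7]
opening: 0.0355
```

```bash
python3 d.py
```

```text
(array([-0.67, -0.1 ,  3.48]), array([-0.07,  0.03,  0.04]))
9.5 [-0.69967512 -0.1573828  -0.67743408] Fpanel [-0.93 -0.06 -0.31] th [29.95736761  0.06450079 -0.03240598] dq 0.006285600941946692
[[12.37  4.71 36.56]
 [ 7.13  4.71 46.51]
 [-7.56  4.73 48.05]]
```

drive_tool --moves '[0,0,0,0.0003,0,-0.0004,1,0,0,0,0.0002,0,-0.0003,1,0,0,0,0.0002,0,-0.0003,1,0,0,0,0.0002,0,-0.0003,1,0,0,0,0.0002,0,-0.0003,1]'

```text
t: 10.12
tool_pos: [0.5096, 0.0091, 0.1317]
tool_rot: [3.126, 0.219, -0.135]
contact_force: [-0.9, -0.9, -0.7]
opening: 0.0357
```

drive_tool --moves '[0,0,0,0.0001,0,-0.0002,1,0,0,0,0.0001,0,-0.0002,1,0,0,0,0.0001,0,-0.0002,1,0,0,0,0.0001,0,-0.0002,1,0,0,0,0.0001,0,-0.0002,1]'

```text
t: 10.75
tool_pos: [0.5101, 0.0091, 0.1306]
tool_rot: [3.126, 0.218, -0.135]
contact_force: [0.1, 0.2, -1.8]
opening: 0.0354
```

```bash
python3 d.py
```

```text
(array([-2.43, -0.08,  5.85]), array([-0.06,  0.06,  0.04]))
10.75 [ 0.0656532   0.24673812 -1.84753783] Fpanel [-0.69  0.24 -1.72] th [29.93360045  0.05738069 -0.03519767] dq 0.005489493208333331
[[12.95  4.45 33.69]
 [ 7.71  4.45 43.63]
 [-6.98  4.46 45.17]]
```

No contact yet at 33.7, so I'll keep creeping.

drive_tool --moves '[0,0,0,0.0001,0,-0.0002,1,0,0,0,0.0001,0,-0.0002,1,0,0,0,0.0001,0,-0.0002,1,0,0,0,0.0001,0,-0.0002,1,0,0,0,0.0,0,0,1]'

```text
t: 11.38
tool_pos: [0.5105, 0.0091, 0.1299]
tool_rot: [3.126, 0.219, -0.135]
contact_force: [0.3, -0.2, -0.9]
opening: 0.0352
```

```bash
python3 d.py
```

```text
(array([-2.84, -0.09,  6.64]), array([-0.06,  0.06,  0.04]))
11.375 [ 0.27825498 -0.17903906 -0.88060413] Fpanel [-0.15 -0.22 -0.9 ] th [29.92974984  0.0570517  -0.03154975] dq 0.002321084281825991
[[13.    4.4  32.81]
 [ 7.76  4.4  42.75]
 [-6.94  4.41 44.28]]
```

drive_tool --moves '[0,0,0,0.0001,0,-0.0002,1,0,0,0,0.0001,0,-0.0002,1,0,0,0,0.0001,0,-0.0002,1,0,0,0,0.0001,0,-0.0002,1,0,0,0,0.0,0,0,1]'

```text
t: 12.0
tool_pos: [0.5108, 0.0091, 0.129]
tool_rot: [3.126, 0.219, -0.135]
contact_force: [-0.2, -0.0, -1.1]
opening: 0.0349
```

```bash
python3 d.py
```

```text
(array([-3.2 , -0.09,  7.47]), array([-0.06,  0.06,  0.04]))
12.0 [-0.15962275 -0.01891725 -1.1258131 ] Fpanel [-0.62  0.   -0.95] th [29.93657335  0.05839244 -0.03289818] dq 0.002603648086052303
[[12.96  4.35 31.9 ]
 [ 7.72  4.35 41.84]
 [-6.97  4.36 43.38]]
```

drive_tool --moves '[0,0,0,0.0001,0,-0.0002,1,0,0,0,0.0001,0,-0.0002,1,0,0,0,0.0001,0,-0.0002,1,0,0,0,0.0001,0,-0.0002,1,0,0,0,0.0,0,0,1]'

```text
t: 12.62
tool_pos: [0.5111, 0.0091, 0.1287]
tool_rot: [3.126, 0.219, -0.136]
contact_force: [-4.6, 0.7, 3.9]
opening: 0.0352
```

```bash
python3 d.py
```

```text
(array([-3.49, -0.09,  7.76]), array([-0.06,  0.03,  0.03]))
12.625 [-4.57391558  0.70627316  3.94175245] Fpanel [-2.35  1.34  5.44] th [ 2.99635998e+01  5.74201536e-02 -2.72678015e-02] dq 0.004177729915976456
[[13.09  4.31 31.51]
 [ 7.85  4.31 41.45]
 [-6.84  4.32 43.  ]]
```

Contact is about 7 N at jaw-corner panel z ≈ 31.6, so that is the flange top. I'll lift, go up past the upper edge and lower again.

drive_tool --moves '[0,0,0,-0.0013,-0.0002,0.0027,1,0,0,0,0.0039,0.0006,0.0019,1,0,0,0,0.0039,0.0006,0.0019,1,0,0,0,0.004,0.0006,0.0019,1,0,0,0,0,0,0,1]'

```text
t: 13.25
tool_pos: [0.5223, 0.0107, 0.1369]
tool_rot: [3.126, 0.219, -0.134]
contact_force: [0.3, -0.0, -2.3]
opening: 0.0354
```

```bash
cat > d2.py <<'E'
from plan import *
import sys
hm=.0316; cm=float(sys.argv[1]) if len(sys.argv)>1 else -.0003
lx,lz=[float(v)/1000 for v in sys.argv[2:4]]; t=float(sys.argv[4])
T,Rt=tcp(t,(.0135,.006),(lx,lz)); print("delta",*delta(T,Rt)); o=now()[2]; print(o["t"],"F",o["contact_force"],"Fpanel",np.round(Fp(),2),"M",o["wrist_torque"].round(2),"th",th().round(2)); print("lip,jawc,org",np.round(modpts([(.0135,.006),(.023,0),(0,0)])*1000,2).tolist())
E
python3 d2.py 0 21 28.65 30
```

```text
delta [  5.95   1.18 -14.17] [-0.06  0.09  0.03]
13.25 F [ 0.30911269 -0.03747287 -2.2648668 ] Fpanel [-0.68 -0.08 -2.18] M [ 0.01 -0.02  0.01] th [ 2.99e+01  5.00e-02 -2.00e-02]
lip,jawc,org [[21.53, 4.37, 44.07], [26.78, 4.37, 34.13], [6.84, 4.38, 45.6]]
```

drive_tool --moves '[0,0,0,0.0016,0.0003,-0.0036,1,0,0,0,0.0016,0.0002,-0.0036,1,0,0,0,0.0012,0.0002,-0.0028,1,0,0,0,0,0,0,1,0,0,0,0,0,0,1]'

```text
t: 13.88
tool_pos: [0.5262, 0.0114, 0.1267]
tool_rot: [3.126, 0.219, -0.135]
contact_force: [0.5, 0.7, -1.3]
opening: 0.0355
```

```bash
python3 d2.py 0 21 28.65 30; python3 snap.py w11; python3 -c "
from h import *
cv2.imwrite('pics/w11c.png',cv2.resize(cv2.imread('pics/w11.png')[60:260,90:480],None,fx=2,fy=2,interpolation=cv2.INTER_CUBIC))
cv2.imwrite('pics/sc11.png',cv2.resize(ctrl.get_image('scene')[180:240,200:300,::-1],None,fx=8,fy=8,interpolation=cv2.INTER_CUBIC))"
```

```text
delta [ 2.07  0.54 -3.99] [-0.06  0.06  0.04]
13.875 F [ 0.47307511  0.72057255 -1.25309582] Fpanel [-0.01  0.65 -1.38] M [-0.01 -0.09 -0.02] th [29.93  0.06 -0.03]
lip,jawc,org [[20.79, 4.46, 33.17], [26.03, 4.46, 23.23], [6.1, 4.47, 34.71]]
[0.52616437 0.01137332 0.12669399] [ 3.12597761  0.21853196 -0.13470231] [ 0.    -0.005 -0.002 -0.    -0.001 -0.002] [ 0.47307511  0.72057255 -1.25309582] 13.875
```

View pics/w11c.png

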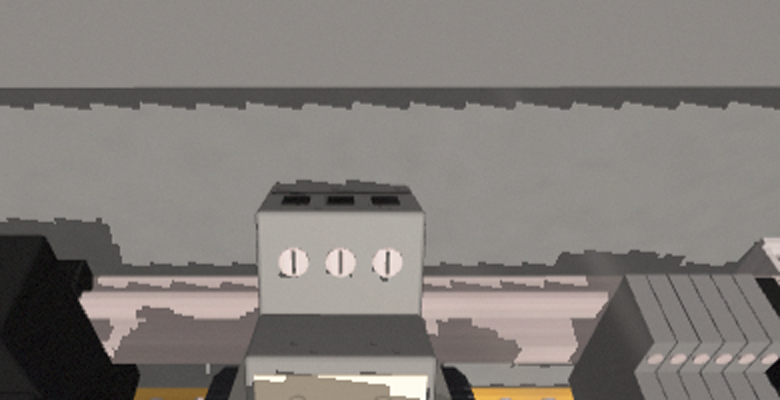

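View pics/sc11.png

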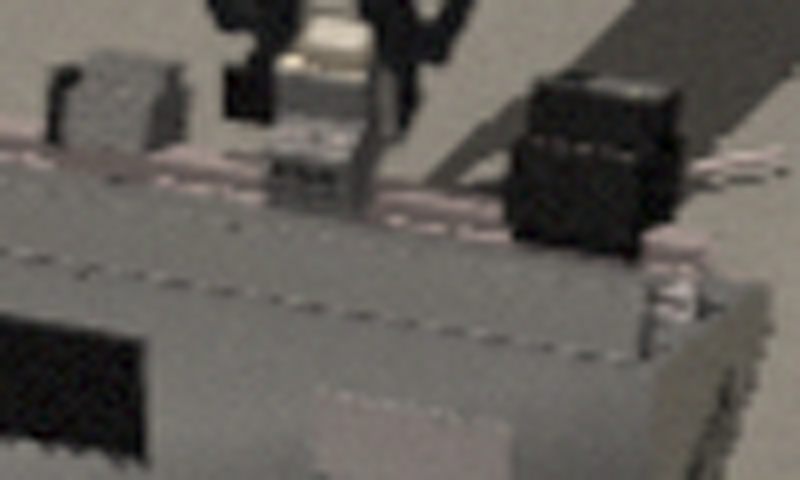

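drive_tool --moves '[0,0,0,0.0008,0.0002,-0.0015,1,0,0,0,0.0006,0.0002,-0.0013,1,0,0,0,0.0005,0.0001,-0.0012,1,0,0,0,0,0,0,1,0,0,0,0,0,0,1]'

```text
t: 14.6
tool_pos: [0.5281, 0.0119, 0.1226]
tool_rot: [3.126, 0.219, -0.135]
contact_force: [-0.3, -0.8, -1.3]
opening: 0.0353
```

```bash
python3 d2.py 0 17 28.65 30
```

```text
delta [-3.41 -0.49 -1.63] [-0.06  0.06  0.04]
14.6 F [-0.30115538 -0.84747585 -1.26353539] Fpanel [-0.91 -0.8  -0.97] M [-0.   -0.09 -0.07] th [29.93  0.06 -0.03]
lip,jawc,org [[20.84, 4.71, 28.68], [26.07, 4.71, 18.74], [6.14, 4.72, 30.22]]
```

drive_tool --moves '[0,0,0,-0.0006,-0.0001,-0.0003,1,0,0,0,-0.0006,-0.0001,-0.0003,1,0,0,0,-0.0006,-0.0001,-0.0003,1,0,0,0,-0.0006,-0.0001,-0.0003,1,0,0,0,-0.0003,0,-0.0001,1]'

```text
t: 15.22
tool_pos: [0.5253, 0.0115, 0.1214]
tool_rot: [3.126, 0.218, -0.135]
contact_force: [0.2, 0.2, -0.7]
opening: 0.0353
```

```bash
python3 d2.py 0 15 28.65 30
```

```text
delta [-2.46 -0.34 -1.19] [-0.06  0.06  0.04]
15.225 F [ 0.22626528  0.17767687 -0.74756798] Fpanel [-0.09  0.14 -0.78] M [-0.04 -0.02 -0.05] th [29.93  0.06 -0.03]
lip,jawc,org [[17.78, 4.7, 28.69], [23.02, 4.7, 18.75], [3.09, 4.71, 30.23]]
```

drive_tool --moves '[0,0,0,-0.0003,0,-0.0001,1,0,0,0,-0.0003,-0.0001,-0.0002,1,0,0,0,-0.0003,0,-0.0001,1,0,0,0,-0.0003,-0.0001,-0.0002,1,0,0,0,0,0,0,1]'

```text
t: 15.85
tool_pos: [0.5241, 0.0113, 0.1207]
tool_rot: [3.126, 0.218, -0.135]
contact_force: [-0.1, -0.0, -1.7]
opening: 0.0352
```

```bash
python3 d2.py 0 15 28.65 30
```

```text
delta [-1.27 -0.13 -0.57] [-0.06  0.06  0.04]
15.85 F [-0.12728497 -0.03780658 -1.71399942] Fpanel [-0.84 -0.02 -1.5 ] M [ 0.03 -0.06  0.05] th [29.93  0.06 -0.03]
lip,jawc,org [[16.42, 4.65, 28.64], [21.66, 4.65, 18.7], [1.73, 4.67, 30.17]]
```

drive_tool --moves '[0,0,0,-0.0003,0,-0.0001,1,0,0,0,-0.0003,-0.0001,-0.0002,1,0,0,0,-0.0003,0,-0.0001,1,0,0,0,-0.0003,-0.0001,-0.0002,1,0,0,0,0,0,0,1]'

```text
t: 16.48
tool_pos: [0.5229, 0.0111, 0.1201]
tool_rot: [3.126, 0.219, -0.135]
contact_force: [0.0, 0.8, -0.7]
opening: 0.0353
```

```bash
python3 d2.py 0 14 28.65 30
```

```text
delta [-0.96 -0.07 -0.4 ] [-0.06  0.06  0.04]
16.475 F [ 0.03331773  0.81651937 -0.69310912] Fpanel [-0.16  0.8  -0.69] M [-0.   -0.06 -0.02] th [29.93  0.06 -0.03]
lip,jawc,org [[15.07, 4.64, 28.62], [20.31, 4.64, 18.68], [0.37, 4.65, 30.15]]
```

drive_tool --moves '[0,0,0,-0.0003,0,-0.0001,1,0,0,0,-0.0003,0,-0.0001,1,0,0,0,-0.0003,-0.0001,-0.0002,1,0,0,0,0,0,0,1,0,0,0,0,0,0,1]'

```text
t: 17.1
tool_pos: [0.5221, 0.011, 0.1198]
tool_rot: [3.126, 0.218, -0.135]
contact_force: [0.1, -0.5, -0.8]
opening: 0.0354
```

```bash
python3 d2.py 0 14 28.65 30
```

```text
delta [-0.13  0.03 -0.04] [-0.06  0.06  0.04]
17.1 F [ 0.08752821 -0.53875618 -0.76848341] Fpanel [-0.31 -0.55 -0.7 ] M [-0.02 -0.02 -0.03] th [29.93  0.06 -0.03]
lip,jawc,org [[14.16, 4.65, 28.64], [19.4, 4.65, 18.7], [-0.53, 4.67, 30.18]]
```

drive_tool --moves '[0,0,0,-0.0003,0,-0.0001,1,0,0,0,-0.0003,0,-0.0001,1,0,0,0,-0.0003,-0.0001,-0.0002,1,0,0,0,0,0,0,1,0,0,0,0,0,0,1]'

```text
t: 17.73
tool_pos: [0.5212, 0.0109, 0.1194]
tool_rot: [3.126, 0.218, -0.135]
contact_force: [0.1, -0.9, -1.6]
opening: 0.0355
```

```bash
python3 d2.py 0 14 28.65 30
```

```text
delta [0.77 0.13 0.36] [-0.06  0.06  0.04]
17.725 F [ 0.14004798 -0.86026203 -1.56132379] Fpanel [-0.64 -0.87 -1.42] M [-0.02 -0.01  0.01] th [29.93  0.06 -0.03]
lip,jawc,org [[13.17, 4.68, 28.67], [18.41, 4.68, 18.73], [-1.52, 4.7, 30.2]]
```

drive_tool --moves '[0,0,0,-0.0003,0,-0.0001,1,0,0,0,-0.0003,0,-0.0001,1,0,0,0,-0.0003,-0.0001,-0.0002,1,0,0,0,0,0,0,1,0,0,0,0,0,0,1]'

```text
t: 18.35
tool_pos: [0.5203, 0.0108, 0.119]
tool_rot: [3.126, 0.219, -0.135]
contact_force: [0.3, 0.3, -1.2]
opening: 0.0354
```

```bash
python3 d2.py 0 14 28.65 30
```

```text
delta [1.68 0.22 0.76] [-0.06  0.06  0.04]
18.35 F [ 0.31684096  0.26931985 -1.18360502] Fpanel [-0.18  0.22 -1.22] M [ 0.05 -0.06  0.01] th [29.93  0.06 -0.03]
lip,jawc,org [[12.17, 4.72, 28.69], [17.41, 4.72, 18.75], [-2.53, 4.73, 30.22]]
```

drive_tool --moves '[0,0,0,-0.0003,0,-0.0001,1,0,0,0,-0.0003,0,-0.0001,1,0,0,0,-0.0003,-0.0001,-0.0002,1,0,0,0,0,0,0,1,0,0,0,0,0,0,1]'

```text
t: 18.98
tool_pos: [0.5194, 0.0107, 0.1186]
tool_rot: [3.126, 0.219, -0.135]
contact_force: [0.9, -0.4, -1.8]
opening: 0.0351
```

```bash
python3 d2.py 0 14 28.65 30
```

```text
delta [2.6  0.34 1.2 ] [-0.06  0.06  0.04]
18.975 F [ 0.91308805 -0.39566442 -1.77066022] Fpanel [ 0.02 -0.52 -1.96] M [ 0.04 -0.08  0.04] th [29.93  0.06 -0.03]
lip,jawc,org [[11.15, 4.73, 28.68], [16.39, 4.73, 18.74], [-3.54, 4.75, 30.22]]
```

```bash
python3 snap.py w12; python3 -c "
from h import *
cv2.imwrite('pics/w12c.png',cv2.resize(cv2.imread('pics/w12.png')[100:250,130:400],None,fx=2.9,fy=2.9,interpolation=cv2.INTER_CUBIC))
"
python3 - <<'E'
from plan import *
C=cam("wrist",np.load("w12.npz"))
for n,x,z in(("up top",.0175+c,.0316),("low",c-.0175,.0316),("duct",.085,.031),("ductfar",.112,.031)):
    print(n,proj(CON+RP.apply([[x,-.03,z],[x,.04,z]]),C).round(1).tolist())
E
```

```text
[0.51935244 0.01068958 0.11855074] [ 3.12602217  0.21852467 -0.13475035] [ 0.     0.001 -0.001  0.     0.002  0.001] [ 0.91308805 -0.39566442 -1.77066022] 18.975
up top [[323.9, 202.6], [197.4, 202.6]]
low [[315.0, 237.8], [206.0, 237.8]]
duct [[352.4, 87.5], [170.0, 87.5]]
ductfar [[372.5, 7.5], [150.7, 7.5]]
```

View pics/w12c.png

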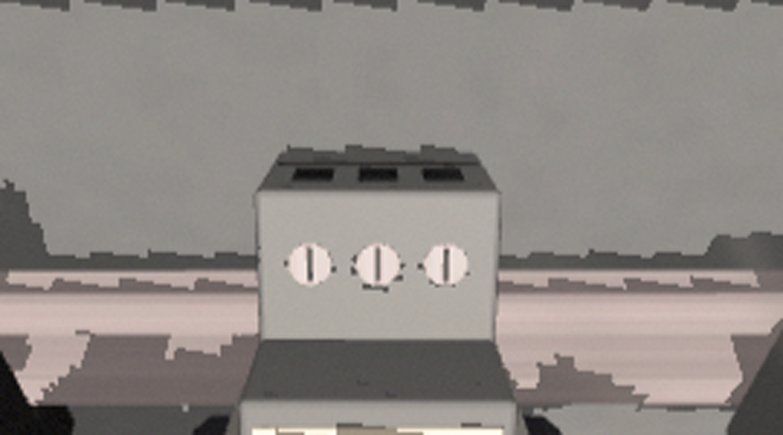

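```bash
python3 - <<'E'
from plan import *
C=cam("wrist",np.load("w12.npz"))
o=-C[1].T@C[2]; print("cam in panel mm",RP.inv().apply(o-CON)*1000)
for x,z in((.0172,.0316),(.0172,.0293),(.0152,.0359),(.0152,.0336),(.0142,.0316),(-.0208,.0316),(.0142,.0293)):
    print(x,z,proj(CON+RP.apply([[x,0,z]]),C).round(1).tolist())
# region of (c,h) matching low=239.7, up face bottom=192.4
from scipy.optimize import least_squares
for a,b in((200.7,239.7),):
    s=least_squares(lambda q:proj(CON+RP.apply([[q[0]+.0175,0,q[1]],[q[0]-.0175,0,q[1]]]),C)[:,1]-[a,b],[0,.032]); print(s.x)
    s=least_squares(lambda q:proj(CON+RP.apply([[q[0]+.0175,0,q[1]-.0023],[q[0]-.0175,0,q[1]]]),C)[:,1]-[192.4,b],[0,.032]); print(s.x)
E
python3 -c "
import cv2
a=cv2.imread('pics/w12.png'); print([int(a[v,160].mean()) for v in range(185,245)]);print([int(a[v,330].mean()) for v in range(185,245)])
cv2.imwrite('pics/w12z.png',cv2.resize(a[180:250,300:400],None,fx=7.5,fy=7.5,interpolation=0))"
```

```text
cam in panel mm [141.27744317   5.6957929  136.16558968]
0.0172 0.0316 [[269.7, 202.6]]
0.0172 0.0293 [[269.6, 199.5]]
0.0152 0.0359 [[269.8, 211.0]]
0.0152 0.0336 [[269.7, 207.7]]
0.0142 0.0316 [[269.6, 206.1]]
-0.0208 0.0316 [[268.2, 240.4]]
0.0142 0.0293 [[269.5, 202.9]]
[0.01349267 0.04196931]
[0.02614071 0.0501698 ]
[140, 140, 138, 128, 77, 76, 76, 81, 123, 178, 175, 176, 164, 105, 103, 110, 145, 170, 171, 175, 187, 187, 188, 186, 189, 193, 193, 190, 174, 113, 145, 171, 159, 103, 104, 107, 104, 104, 107, 106, 105, 106, 110, 108, 108, 103, 101, 102, 103, 104, 103, 103, 104, 102, 95, 77, 79, 78, 80, 75]
[143, 142, 142, 133, 81, 82, 83, 95, 140, 177, 174, 161, 108, 109, 110, 116, 146, 170, 170, 180, 186, 186, 189, 191, 189, 187, 180, 183, 184, 182, 175, 170, 169, 168, 170, 174, 174, 174, 174, 171, 168, 169, 160, 110, 111, 109, 106, 107, 104, 106, 108, 107, 106, 109, 130, 143, 143, 143, 145, 145]
```

View pics/w12z.png

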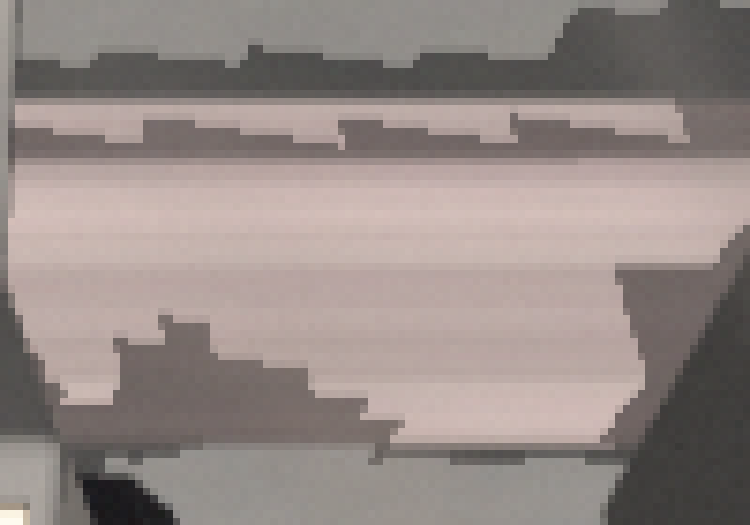

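drive_tool --moves '[0,0,0,-0.0003,0,-0.0001,1,0,0,0,-0.0003,0,-0.0001,1,0,0,0,-0.0003,-0.0001,-0.0002,1,0,0,0,0,0,0,1,0,0,0,0,0,0,1]'

```text
t: 19.65
tool_pos: [0.5187, 0.0106, 0.1184]
tool_rot: [3.126, 0.219, -0.134]
contact_force: [-0.0, 0.6, -0.2]
opening: 0.0352
```

```bash
python3 d2.py 0 10 28.65 30
```

```text
delta [-0.37 -0.1  -0.38] [-0.06  0.1   0.03]
19.65 F [-0.04021282  0.64240444 -0.17018515] Fpanel [-0.03  0.64 -0.18] M [ 0.02 -0.23  0.04] th [29.89  0.05 -0.03]
lip,jawc,org [[10.55, 4.75, 28.85], [15.79, 4.75, 18.91], [-4.15, 4.76, 30.38]]
```

Light contact: the module rides up 0.2 mm and a moment builds. The flange is in the slot, with c ≈ −1.8. I'll tilt down about the rail's upper corner.

```bash
cat > d3.py <<'E'
from plan import *
import sys
tx,tz,t,xt,zt=[float(v) for v in sys.argv[1:6]]
T,Rt=tcp(t,(xt/1000,zt/1000),(tx/1000,tz/1000),y=.0047); print("delta",*delta(T,Rt)); o=now()[2]; print(o["t"],"F",o["contact_force"].round(2),"Fpanel",np.round(Fp(),2),"M",o["wrist_torque"].round(2),"th",th().round(2))
p,r,_=now(); Rm=r*R.from_matrix(Rmt); org=p-Rm.apply(TM)
P=Rm.inv().apply(CON+RP.apply([[tx/1000,.0047,tz/1000],[tx/1000-.035,.0047,tz/1000]])-org)*1000
print("T,lower edge in module",P.round(2).tolist(),"org",np.round(modpts([(0,0)])*1000,2).tolist())
E
python3 d3.py 15.7 31.6 25 16.8 10.8
```

```text
delta [-1.1  -0.2  -1.66] [ 0.63 -4.85  0.03]
19.65 F [-0.04  0.64 -0.17] Fpanel [-0.03  0.64 -0.18] M [ 0.02 -0.23  0.04] th [29.89  0.05 -0.03]
T,lower edge in module [[16.6, -0.05, 10.95], [-13.75, -0.08, -6.49]] org [[-4.15, 4.76, 30.38]]
```

drive_tool --moves '[0.15,-1.2,0,-0.0002,0,-0.0003,1,0.15,-1.2,0,-0.0002,0,-0.0003,1,0.15,-1.2,0,-0.0002,-0.0001,-0.0004,1,0.15,-1.2,0,-0.0003,-0.0001,-0.0004,1,0,0,0,0,0,0,1]'

```text
t: 20.27
tool_pos: [0.5171, 0.0104, 0.1166]
tool_rot: [3.134, 0.219, -0.002]
contact_force: [0.3, 0.1, -0.8]
opening: 0.0352
```

```bash
python3 d3.py 15.7 31.6 20 17 10.8
```

```text
delta [-0.5  -0.12 -1.83] [ 0.72 -5.03  0.04]
20.275 F [ 0.26  0.07 -0.82] Fpanel [-0.1   0.03 -0.86] M [ 0.07 -0.04  0.  ] th [ 2.508e+01 -2.000e-02 -4.000e-02]
T,lower edge in module [[17.29, -0.03, 10.96], [-14.41, -0.05, -3.88]] org [[-4.61, 4.74, 29.0]]
```

drive_tool --moves '[0.15,-1.25,0,-0.0001,0,-0.0004,1,0.15,-1.25,0,-0.0001,0,-0.0004,1,0.15,-1.25,0,-0.0001,-0.0001,-0.0004,1,0.15,-1.25,0,-0.0001,0,-0.0005,1,0,0,0,0,0,0,1]'

```text
t: 20.9
tool_pos: [0.5167, 0.0103, 0.1149]
tool_rot: [-3.127, -0.218, -0.135]
contact_force: [-0.5, -0.3, -1.5]
opening: 0.0353
```

```bash
python3 d3.py 15.7 31.6 16 17.3 10.8
```

```text
delta [-0.87 -0.14 -1.74] [ 0.68 -4.    0.05]
20.9 F [-0.48 -0.28 -1.47] Fpanel [-1.09 -0.21 -1.11] M [-0.03  0.04  0.01] th [20.06 -0.12 -0.04]
T,lower edge in module [[16.93, 0.02, 10.75], [-15.95, 0.02, -1.26]] org [[-3.88, 4.67, 27.31]]
```

drive_tool --moves '[0.17,-1,0,-0.0002,0,-0.0004,1,0.17,-1,0,-0.0002,0,-0.0004,1,0.17,-1,0,-0.0002,-0.0001,-0.0004,1,0.17,-1,0,-0.0002,0,-0.0004,1,0,0,0,0,0,0,1]'

```text
t: 21.52
tool_pos: [0.516, 0.0102, 0.1133]
tool_rot: [-3.114, -0.217, -0.245]
contact_force: [1.1, -0.3, -1.6]
opening: 0.0355
```

```bash
python3 d3.py 15.7 31.6 13 17.5 10.8
```

```text
delta [-0.66 -0.06 -1.47] [ 0.42 -2.97  0.06]
21.525 F [ 1.08 -0.32 -1.6 ] Fpanel [ 0.25 -0.47 -1.88] M [-0.05  0.11  0.02] th [ 1.6e+01 -1.0e-02 -6.0e-02]
T,lower edge in module [[17.1, 0.05, 10.65], [-16.54, 0.02, 1.0]] org [[-3.68, 4.66, 26.08]]
```

drive_tool --moves '[0.15,-1,0,-0.0002,0,-0.0005,1,0.15,-1,0,-0.0002,0,-0.0005,1,0.12,-1,0,-0.0002,-0.0001,-0.0005,1,0,0,0,0,0,0,1,0,0,0,0,0,0,1]'

```text
t: 22.15
tool_pos: [0.5158, 0.01, 0.1121]
tool_rot: [-3.102, -0.217, -0.327]
contact_force: [-0.1, -0.3, -0.9]
opening: 0.0354
```

```bash
python3 d3.py 15.7 31.6 11 17.5 10.8
```

```text
delta [-0.61  0.03 -1.06] [ 0.28 -1.94  0.05]
22.15 F [-0.07 -0.3  -0.94] Fpanel [-0.5  -0.29 -0.8 ] M [-0.08  0.2  -0.  ] th [12.96 -0.02 -0.05]
T,lower edge in module [[17.02, 0.13, 10.67], [-17.08, 0.11, 2.82]] org [[-3.28, 4.57, 25.02]]
```

drive_tool --moves '[0.14,-1,0,-0.0002,0,-0.0005,1,0.14,-1,0,-0.0003,0,-0.0005,1,0,0,0,0,0,0,1,0,0,0,0,0,0,1,0,0,0,0,0,0,1]'

```text
t: 22.78
tool_pos: [0.5152, 0.0101, 0.1109]
tool_rot: [-3.094, -0.216, -0.381]
contact_force: [0.2, 0.3, -1.4]
opening: 0.0355
```

```bash
python3 d3.py 15.7 31.6 9 17.5 10.8; python3 snap.py w13; python3 -c "
from h import *
cv2.imwrite('pics/w13c.png',cv2.resize(cv2.imread('pics/w13.png')[100:270,130:400],None,fx=2.9,fy=2.9,interpolation=cv2.INTER_CUBIC))
cv2.imwrite('pics/sc13.png',cv2.resize(ctrl.get_image('scene')[180:240,200:300,::-1],None,fx=8,fy=8,interpolation=cv2.INTER_CUBIC))"
```

```text
delta [-0.16 -0.06 -0.77] [ 0.28 -1.95  0.04]
22.775 F [ 0.17  0.31 -1.38] Fpanel [-0.39  0.28 -1.34] M [-0.05  0.2  -0.  ] th [ 1.097e+01 -1.000e-02 -4.000e-02]
T,lower edge in module [[17.48, -0.02, 10.87], [-16.88, -0.04, 4.21]] org [[-3.53, 4.73, 24.25]]
[0.51522965 0.01011208 0.11093214] [-3.09381047 -0.21608416 -0.38075904] [ 0.002  0.002 -0.     0.001 -0.002  0.001] [ 0.17390027  0.30752002 -1.37968236] 22.775
```

View pics/w13c.png

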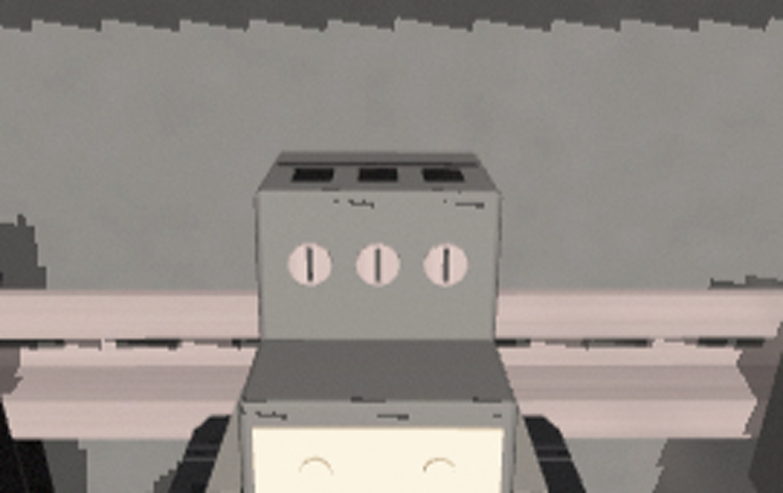

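View pics/sc13.png

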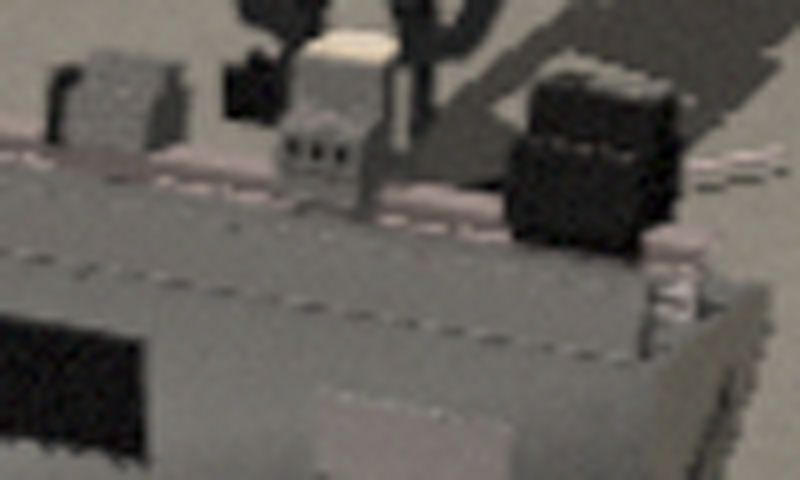

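```bash
python3 - <<'E'
from plan import *
C=cam("wrist",np.load("w13.npz"))
for x in (.0142,.0157,.0172,-.0208,-.0193,-.0178):
    print(x,proj(CON+RP.apply([[x,0,.0316]]),C).round(1).tolist())
E
```

```text
0.0142 [[269.6, 204.6]]
0.0157 [[269.7, 202.3]]
0.0172 [[269.7, 199.9]]
-0.0208 [[268.6, 253.2]]
-0.0193 [[268.7, 251.3]]
-0.0178 [[268.7, 249.4]]
```

drive_tool --moves '[0.14,-1,0,-0.0001,0,-0.0004,1,0.14,-1,0,-0.0001,0,-0.0004,1,0,0,0,0,0,0,1,0,0,0,0,0,0,1,0,0,0,0,0,0,1]'

```text
t: 23.5
tool_pos: [0.5149, 0.0101, 0.11]
tool_rot: [-3.084, -0.215, -0.434]
contact_force: [-3.3, 0.0, 1.4]
opening: 0.0356
```

```bash
python3 d3.py 15.7 31.6 7 17.5 10.8
```

```text
delta [ 0.1  -0.06 -0.7 ] [ 0.27 -1.95  0.04]
23.5 F [-3.32  0.04  1.44] Fpanel [-2.37  0.5   2.69] M [-0.1   0.62  0.  ] th [ 8.97 -0.01 -0.04]
T,lower edge in module [[17.72, -0.05, 10.88], [-16.85, -0.08, 5.43]] org [[-3.5, 4.76, 23.61]]
```

drive_tool --moves '[0.14,-1,0,0,0,-0.0004,1,0.14,-1,0,0,0,-0.0004,1,0,0,0,0,0,0,1,0,0,0,0,0,0,1,0,0,0,0,0,0,1]'

```text
t: 24.12
tool_pos: [0.5149, 0.0101, 0.1092]
tool_rot: [-3.074, -0.215, -0.488]
contact_force: [-3.5, -0.4, 0.4]
opening: 0.0352
```

```bash
python3 d3.py 15.7 31.6 5 17.5 10.8
```

```text
delta [-0.03 -0.08 -0.75] [ 0.27 -1.92  0.04]
24.125 F [-3.52 -0.39  0.41] Fpanel [-3.03  0.11  1.87] M [-0.13  0.78 -0.  ] th [ 6.94 -0.01 -0.04]
T,lower edge in module [[17.56, -0.06, 10.87], [-17.19, -0.08, 6.64]] org [[-3.04, 4.77, 22.93]]
```

drive_tool --moves '[0.14,-1,0,0,0,-0.0004,1,0.14,-1,0,0,0,-0.0004,1,0,0,0,0,0,0,1,0,0,0,0,0,0,1,0,0,0,0,0,0,1]'

```text
t: 24.75
tool_pos: [0.5146, 0.0102, 0.1079]
tool_rot: [-3.062, -0.214, -0.541]
contact_force: [-3.6, -0.6, -2.7]
opening: 0.0353
```

```bash
python3 d3.py 15.7 31.6 3 17.5 10.8
```

```text
delta [ 0.23 -0.14 -0.32] [ 0.26 -1.95  0.05]
24.75 F [-3.59 -0.64 -2.68] Fpanel [-4.43 -0.13 -0.89] M [-0.17  0.76 -0.01] th [ 4.97 -0.   -0.05]
T,lower edge in module [[17.92, -0.15, 11.21], [-16.95, -0.18, 8.18]] org [[-3.12, 4.87, 21.98]]
```

drive_tool --moves '[0.14,-1,0,0.0001,0,-0.0004,1,0.14,-1,0,0.0001,0,-0.0004,1,0,0,0,0,0,0,1,0,0,0,0,0,0,1,0,0,0,0,0,0,1]'

```text
t: 25.38
tool_pos: [0.5151, 0.0102, 0.1074]
tool_rot: [-3.05, -0.213, -0.595]
contact_force: [-3.3, 1.0, -3.2]
opening: 0.0354
```

```bash
python3 d3.py 15.7 31.6 1 17.5 10.8
```

```text
delta [-0.22 -0.14 -0.73] [ 0.26 -1.89  0.05]
25.375 F [-3.29  0.99 -3.23] Fpanel [-4.19  1.44 -1.61] M [-0.13  0.95  0.06] th [ 2.91 -0.01 -0.05]
T,lower edge in module [[17.32, -0.09, 10.97], [-17.63, -0.12, 9.19]] org [[-2.16, 4.8, 21.52]]
```

drive_tool --moves '[0.14,-1,0,-0.0001,0,-0.0004,1,0.14,-1,0,0,0,-0.0004,1,0,0,0,0,0,0,1,0,0,0,0,0,0,1,0,0,0,0,0,0,1]'

```text
t: 26.0
tool_pos: [0.5157, 0.01, 0.1075]
tool_rot: [-3.037, -0.212, -0.651]
contact_force: [0.3, -0.3, -3.1]
opening: 0.0355
```

```bash
python3 d3.py 15.7 31.6 0 17.5 11
```

```text
delta [-0.74  0.02 -1.38] [ 0.14 -0.78  0.05]
26.0 F [ 0.3  -0.28 -3.07] Fpanel [-1.06 -0.32 -2.89] M [-0.07  0.36 -0.01] th [ 0.79 -0.05 -0.04]
T,lower edge in module [[16.41, 0.15, 10.35], [-18.59, 0.13, 9.87]] org [[-0.85, 4.55, 21.47]]
```

```bash
python3 snap.py w14; python3 -c "
from h import *
cv2.imwrite('pics/w14c.png',cv2.resize(cv2.imread('pics/w14.png')[100:350,130:400],None,fx=2.4,fy=2.4,interpolation=cv2.INTER_CUBIC))
cv2.imwrite('pics/sc14.png',cv2.resize(ctrl.get_image('scene')[180:240,200:300,::-1],None,fx=8,fy=8,interpolation=cv2.INTER_CUBIC))"
```

```text
[0.5156614  0.01001036 0.10748328] [-3.03657291 -0.21193386 -0.65140461] [-0.     0.002  0.001 -0.001  0.001 -0.   ] [ 0.3025091  -0.27957337 -3.06754321] 26.0
```

View pics/w14c.png

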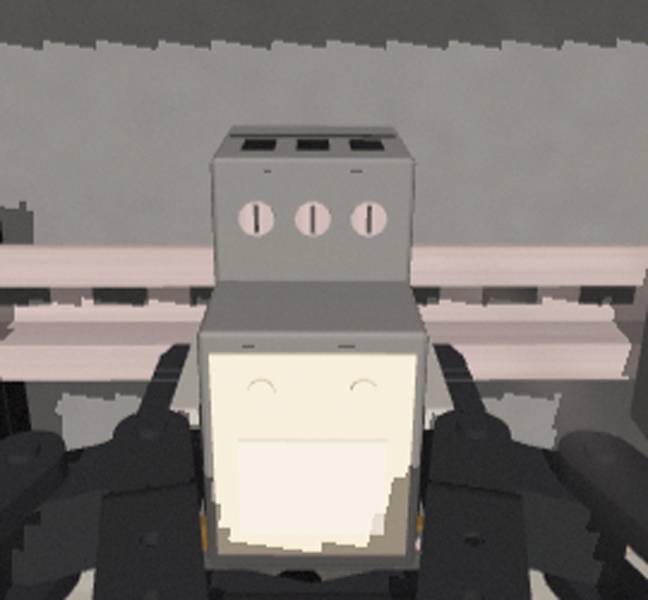

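View pics/sc14.png

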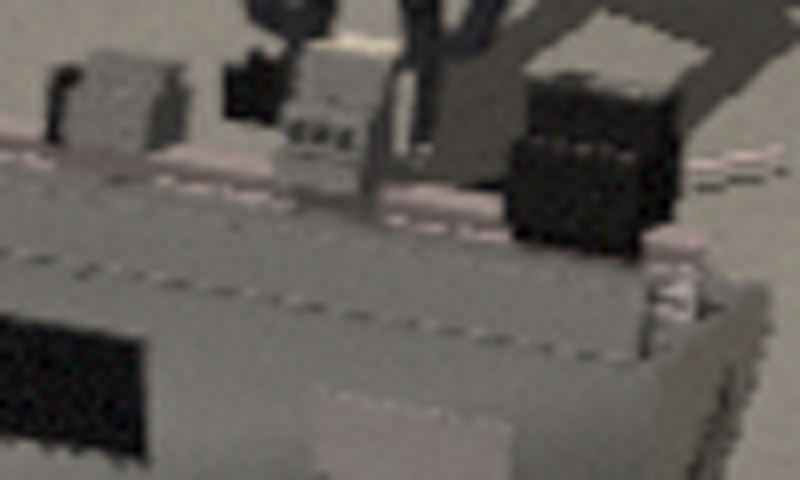

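```bash
python3 - <<'E'
from plan import *
d=np.load("w14.npz"); C=cam("wrist",d)
r=R.from_rotvec(d["tool_rot"]);Rm=r*R.from_matrix(Rmt); org=d["tool_pos"]-Rm.apply(TM)
print("home rail edges if flange on ceiling:",proj(org+Rm.apply([[.0175,0,.011],[-.0175,0,.011]]),C).round(1).tolist())
print("module feats",proj(org+Rm.apply([[.045,.018,.044],[.0225,.018,.066],[-.0225,.018,.066]]),C).round(1).tolist())
def f(q): return proj(org+Rm.apply([[q[0]+.0175,0,q[1]],[q[0]-.0175,0,q[1]]]),C)[:,1]-[202.9,258.3]
from scipy.optimize import least_squares
print(least_squares(f,[0,.011]).x)
C=cam("wrist",np.load("w13.npz"))
E
```

```text
home rail edges if flange on ceiling: [[261.2, 202.5], [261.0, 258.2]]
module feats [[219.0, 167.7], [213.7, 240.3], [218.7, 337.4]]
[-0.00042105  0.01042916]
```

drive_tool --moves '[0.07,-0.4,0,0.0001,0,-0.0002,1,0.07,-0.4,0,0.0001,0,-0.0002,1,0,0,0,0,0,0,1,0,0,0,0,0,0,1,0,0,0,0,0,0,1]'

```text
t: 26.72
tool_pos: [0.5155, 0.0101, 0.1068]
tool_rot: [-3.031, -0.211, -0.671]
contact_force: [-0.0, -0.1, -1.9]
opening: 0.0349
```

```bash
python3 d3.py 15.7 31.6 0 17.5 11
```

```text
delta [-0.59 -0.03 -0.66] [-0.01 -0.03  0.05]
26.725 F [-0.  -0.1 -1.9] Fpanel [-0.82 -0.1  -1.72] M [ 0.    0.33 -0.05] th [ 0.02 -0.01 -0.05]
T,lower edge in module [[16.7, 0.07, 10.66], [-18.3, 0.04, 10.64]] org [[-1.0, 4.64, 20.95]]
```

drive_tool --moves '[0,0,0,0,0,-0.0002,1,0,0,0,0.0001,0,-0.0001,1,0,0,0,0,0,-0.0002,1,0,0,0,0,0,0,1,0,0,0,0,0,0,1]'

```text
t: 27.35
tool_pos: [0.5155, 0.0101, 0.1061]
tool_rot: [-3.031, -0.211, -0.671]
contact_force: [0.1, -0.8, -0.7]
opening: 0.0353
```

```bash
python3 d3.py 15.7 31.6 0 17.5 11
```

```text
delta [-0.55 -0.07  0.01] [-0.01 -0.04  0.05]
27.35 F [ 0.11 -0.81 -0.73] Fpanel [-0.31 -0.82 -0.66] M [-0.03  0.24 -0.01] th [ 0.04 -0.   -0.05]
T,lower edge in module [[17.01, 0.02, 11.26], [-17.99, -0.01, 11.23]] org [[-1.32, 4.69, 20.35]]
```

drive_tool --moves '[0,0,0,0.0001,0,-0.0002,1,0,0,0,0,0,-0.0001,1,0,0,0,0,0,-0.0001,1,0,0,0,0,0,0,1,0,0,0,0,0,0,1]'

```text
t: 27.98
tool_pos: [0.5155, 0.0101, 0.1061]
tool_rot: [-3.031, -0.212, -0.67]
contact_force: [-5.5, -0.4, 4.0]
opening: 0.0356
```

```bash
python3 d3.py 15.7 31.6 0 17.5 11
```

```text
delta [-0.6  -0.06  0.03] [-0.01 -0.06  0.03]
27.975 F [-5.49 -0.43  3.98] Fpanel [-3.3   0.34  5.93] M [-0.01  0.74  0.04] th [ 0.06  0.   -0.04]
T,lower edge in module [[16.98, 0.04, 11.3], [-18.02, 0.01, 11.27]] org [[-1.29, 4.67, 20.31]]
```

Seated flat: θ ≈ 0, and the normal contact at ceiling height matches the touched flange height. I'll unload, then open part-way.

drive_tool --moves '[0,0,0,-0.0001,0,0.0003,1,0,0,0,0,0,0,0.4,0,0,0,0,0,0,0.4,0,0,0,0,0,0,0.4,0,0,0,0,0,0,0.4]'

```text
t: 28.6
tool_pos: [0.5155, 0.0101, 0.106]
tool_rot: [-3.031, -0.211, -0.671]
contact_force: [-0.0, -0.5, 0.4]
opening: 0.0519
```

```bash
python3 d3.py 15.7 31.6 0 17.5 11;  python3 snap.py w15; python3 -c "
from h import *
cv2.imwrite('pics/w15c.png',cv2.resize(cv2.imread('pics/w15.png')[100:350,130:400],None,fx=2.4,fy=2.4,interpolation=cv2.INTER_CUBIC))"
```

```text
delta [-0.62 -0.06  0.08] [-0.01 -0.03  0.05]
28.6 F [-0.02 -0.5   0.41] Fpanel [ 0.09 -0.49  0.41] M [-0.05  0.2  -0.02] th [ 0.03 -0.01 -0.05]
T,lower edge in module [[16.98, 0.05, 11.35], [-18.02, 0.02, 11.33]] org [[-1.28, 4.67, 20.26]]
[0.51554635 0.01009615 0.10602137] [-3.03064717 -0.21146274 -0.67095005] [-0.     0.     0.001 -0.     0.     0.   ] [-0.02115582 -0.498912    0.41104925] 28.6
```

View pics/w15c.png

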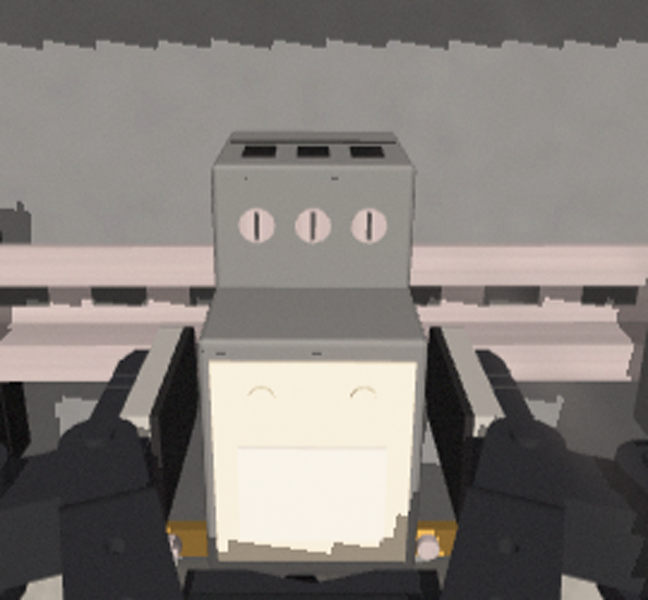

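drive_tool --moves '[0,0,0,-0.0042,-0.0006,0.0091,0.4,0,0,0,-0.0084,-0.0012,0.0181,0.4,0,0,0,-0.0084,-0.0012,0.0181,0.4,0,0,0,-0.0126,-0.0018,0.0272,0.4,0,0,0,-0.0084,-0.0012,0.0181,0.4]'

```text
t: 29.28
tool_pos: [0.4734, 0.0039, 0.1989]
tool_rot: [-3.031, -0.212, -0.675]
contact_force: [0.7, -0.2, -0.1]
opening: 0.0511
```

drive_tool --moves '[0,5,0,-0.01,0,0.01,0.4,0,5,0,0,0,0.01,0.4,0,5,0,0,0,0.01,0.4,0,0,0,0,0,0,0.4,0,0,0,0,0,0,0.4]'

```text
t: 29.9
tool_pos: [0.463, 0.0042, 0.2261]
tool_rot: [-3.075, -0.202, -0.268]
contact_force: [0.2, 0.3, -0.7]
opening: 0.0516
```

```bash
python3 snap.py w16; python3 -c "
from h import *
cv2.imwrite('pics/w16c.png',cv2.resize(cv2.imread('pics/w16.png')[50:300,100:430],None,fx=2.3,fy=2.3,interpolation=cv2.INTER_CUBIC))
im=ctrl.get_image('scene')[:,:,::-1]; cv2.imwrite('pics/sc16f.png',im)
cv2.imwrite('pics/sc16.png',cv2.resize(im[180:240,200:300],None,fx=8,fy=8,interpolation=cv2.INTER_CUBIC))"
```

```text
[0.46298004 0.00417061 0.22608141] [-3.07528343 -0.20236937 -0.26832309] [-0.002 -0.007  0.015 -0.001  0.001  0.002] [ 0.22525404  0.25639987 -0.72651487] 29.9
```

View pics/w16c.png

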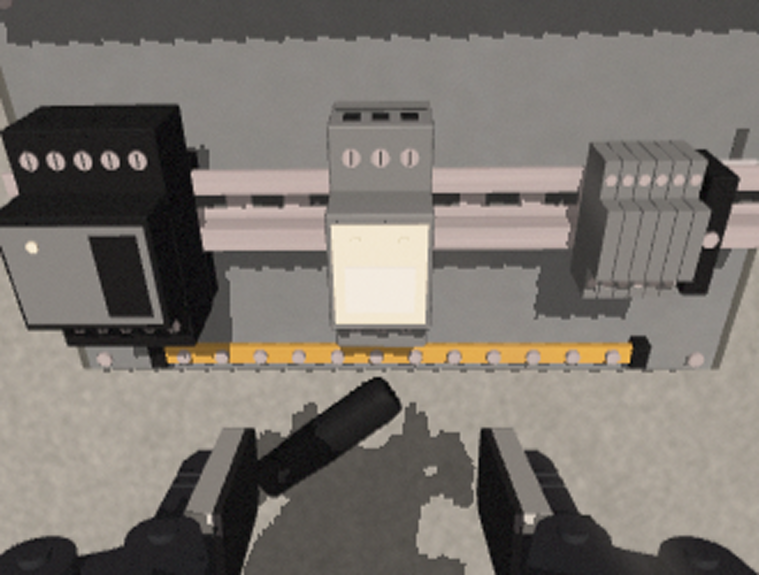

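View pics/sc16.png

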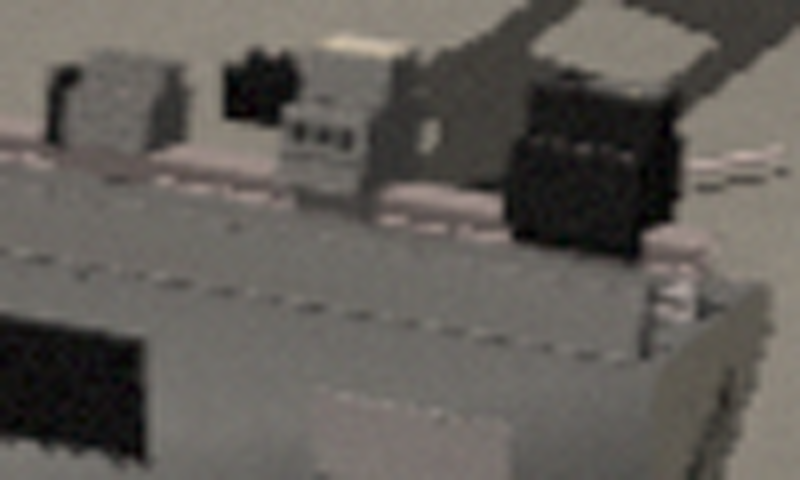

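```bash
python3 -c "
import cv2
cv2.imwrite('pics/w16m.png',cv2.resize(cv2.imread('pics/w16.png')[85:210,230:300],None,fx=4.7,fy=4.7,interpolation=cv2.INTER_CUBIC))"
```

```text
(no output)
```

View pics/w16m.png

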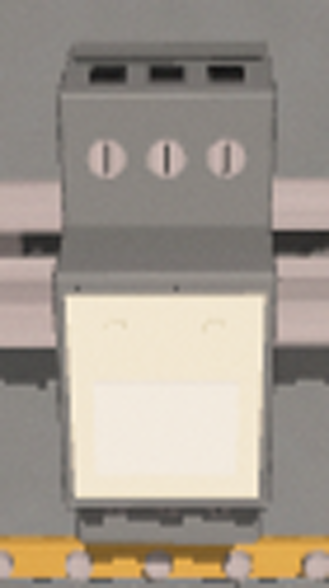

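```bash
python3 - <<'E'
from plan import *
from scipy.optimize import least_squares
C=cam("wrist",np.load("w16.npz"))
M=np.array([(45,44),(22.5,44),(22.5,66),(-22.5,66),(-45,44)])/1000; v=np.array([105.2,133.5,145.6,192,199.9])
def pr(px,pz,t,pts):
    Rm=modrot(t); o=np.array([px,0.0047,pz]); return proj(CON+RP.apply(o)+Rm.apply([[a,0,b] for a,b in pts]),C)[:,1]
s=least_squares(lambda q:pr(q[0]/100,q[1]/100,q[2]*10,M)-v,[0,2,0]); J=np.linalg.inv(s.jac.T@s.jac)
print("px,pz,th",s.x*[10,10,10],"res",s.fun.round(2),"sd",np.sqrt(np.diag(J))*[10,10,10])
for px,pz in((-.0018,.0206),(-.0013,.0203)):
    print((pr(px,pz,0,M)).round(1), "rail",pr(px,pz,0,[(.0175,.011),(-.0175,.011)]).round(1),"obs 123.3 158.8")
    print("th=3 about hook", pr(px,pz+.0009,3,M).round(1))
E
```

```text
px,pz,th [-1.87289404 17.08410094 -2.05060203] res [ 0.78 -0.49 -0.87  1.19 -0.63] sd [2.79442613 3.58499871 1.55201432]
[104.5 132.3 143.2 193.6 200.9] rail [124.2 158.7] obs 123.3 158.8
th=3 about hook [101.1 129.5 138.7 191.4 200.8]
[103.8 131.6 142.4 192.9 200.3] rail [123.6 158.1] obs 123.3 158.8
th=3 about hook [100.3 128.8 137.9 190.6 200.1]
```

```bash
python3 -c "
from h import *
im=ctrl.get_image('top')[:,:,::-1]; cv2.imwrite('pics/top16.png',im)
a=cv2.imread('pics/top0.png'); d=cv2.absdiff(a,np.ascontiguousarray(im)).max(2); cv2.imwrite('pics/diff.png',(np.hstack([d[40:300,50:430],im[40:300,50:430].mean(2).astype('uint8')])))"
```

```text
(no output)
```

View pics/diff.png

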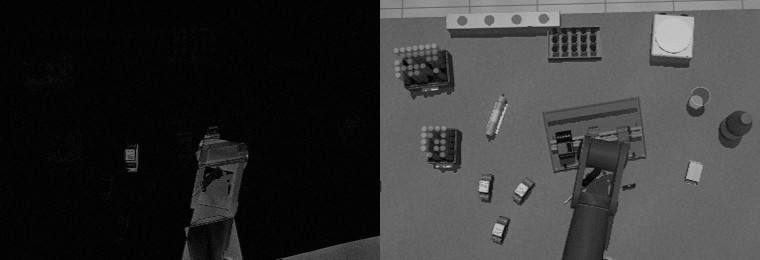

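The difference image shows only the arm and the module's old spot changed, so nothing else has moved. Handing in.

```bash
python3 -c "
from h import *
print(ctrl.get_obs()['t'], ctrl.finish_job())"
```

```text
the job is handed in; nothing more can be done
30.05 None
```

The relay module is mounted on the rail in the free space, about midway between the supply and the terminals. I handed the job in at about 30 s of the 59 s, with the gripper open and clear of everything.

**How it went:**
- **Finding the rail:** I gripped the module by its side faces. Then I lowered its jaw onto the rail's flange until it touched (about 7 N) to find the rail's height.
- **Hooking:** With the foot raised 30°, I slid the lip under the upper edge until I felt light contact.
- **Snapping down:** I tilted the module down about that edge. The foot's resistance built to about 1 N m at the wrist and fell away below 3°, which fits the foot snapping in.
- **Seating:** A last press of about 7 N seated it flat before I let go.

**Last checks:**
- **Flatness:** The tool angle was 0.06° when seated, and the seated height matched the touched flange height to 0.3 mm.
- **Surroundings:** Comparing the top view before and after showed changes only at the arm and at the module's old spot. The arm hid part of the console and the bench in front of it in that view.

**What was weaker:**
- **Camera estimate of the rail:** It disagreed with touch by about 1–2 mm along the slope, so I went by touch.
- **Final pose from the image:** It gave a tilt of −2° ± 1.6° and a height about 3 mm too low. It fits lying flat but is too loose to prove it.
- **The foot itself:** I never saw its nose under the rail. I inferred the snap from the drop in moment, the flat seating and the module staying put after release, and I did no tug test.

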